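Put the brass coupling away and latch the parts cabinet

TASK

Stand the brass coupling upright in the empty wide compartment of the cabinet's pulled-out top tray without dropping it, slide the tray fully home, then swing the cabinet door shut and press it until its spring latch snaps in behind the keeper, without slamming or forcing the door. Leave the elbow, the tee and the paste jar where they are.

Things in the scene. Friction and masses are not known exactly. Their poses are not given: they have to be found in the camera images.
- cabinet: Blue sheet-steel parts cabinet, fixed to the counter: 200 mm wide, 240 mm deep, 250 mm high. Origin: centre of its underside. Its own x axis points from the front to the back (the front plane is at own x = -120 mm), its y axis to the hinge side, z up.
- tray (a joint): How far the top tray is pulled out (m): 0 is fully home against its end stop (its front plate then stands 3 mm proud of the cabinet's front plane), about 0.1 at the start; it slides along the cabinet's x axis and stays where it is left (2 N of friction).
- tray_front (a point): Middle of the outer face of the top tray's yellow front plate (plate 180 mm wide, from 32 mm below to 24 mm above this point; the cabinet's top is 44 mm above this point). Push here, along the cabinet's own +x, to slide the tray in. Axes as the cabinet's.
- tray_cell (a point): On the floor of the top tray, in the middle of the width of the empty wide compartment (102 mm wide across the cabinet, walls 35 mm high) and 50 mm behind the front plate; this spot is open to the sky while the tray is out. Axes as the cabinet's. The narrow compartment beside it, on the hinge side, is full of steel nipples.
- coupling_center (a point): Centre of the brass coupling, a hollow-looking upright cylinder 36 mm in diameter (38 mm at its end beads) and 48 mm tall, about 180 g, standing on the counter; z axis along it.
- door (a joint): Opening angle of the cabinet door (rad), about 1.7 at the start: wide open. 0 is nominally shut (parallel to the front); the keeper is adjustable, so the latched door rests anywhere between -0.03 and +0.03. The hinge is a little stiff: the door stays where it is left.
- door_hinge (a point): Point on the vertical hinge axis at the latch's height. Fixed to the door: its y axis points from the door's free edge to the hinge, its x axis is square to the door, from the outer face to the inner face. The door is a 4 mm sheet, 244 mm high, top edge at 250 mm; its outer face lies 7 mm from the hinge axis, its free edge 196 mm from it.
- latch_case (a point): Centre of the outer face of the steel latch case (41 mm wide, 40 mm high, 19 mm proud of the door's outer face) near the door's free edge: 175.5 mm along the door from the hinge axis and 26 mm out from it. Axes as door_hinge. Press here, along +x: 10 to 14 N, applied slowly, latch the door; 19 N crush the buffer. Slamming is a free edge faster than 0.2 m/s within 0.1 rad of shut.
- bolt (a joint): How far the brass bolt is pushed back into the latch case (m): 0 is fully out, 0.008 on the keeper's lip. Some 0.055 rad before shut its bevel meets the lip; the push rises to 10-14 N as it rides over and meets the buffer, before it drops in and reads 0 again. Keeper and buffer sit up to 5.5 mm further in or out than nominal: shut it by feel.
- buffer (a joint): How far the rubber buffer on the keeper is squeezed by the door (m), 4 N per mm: 0 while the door is open, some 0.003 under the latched door (0 again if it springs back unlatched); beyond 0.0042 it is crushed.
- elbow: Bystander: grey steel pipe elbow lying on the counter, two legs of 44 mm, 38 mm across its beads. Origin under its corner.
- tee: Bystander: grey steel pipe tee lying on the counter, 78 mm long, 38 mm across its beads. Origin under its middle.
- paste_jar: Bystander: white jar with a red lid, 54 mm in diameter, 65 mm tall. Origin: centre of its underside.
Not all that is in view belongs to the job. There is more than one size of the part that bears coupling_center; the job needs the smallest.

How it is judged:
By the outcome, as a careful person would: the job done as asked, in the order asked, and still so for the second after the job is handed in, with the robot touching nothing.
It also fails if it takes over 72 s, if anything falls off the work surface, if the arm or the gripper's body presses on something with over 40 N, if the wrist force passes 120 N, or if a joint passes its speed limit or range.

ROBOT

A 7-joint arm with a two-finger parallel gripper is mounted at the origin on the work surface. World frame = base frame: x ahead of the robot, y to its left, z up, the work surface at z = 0. Lengths are in m, angles in rad, forces in N, time in s.
With the tool pointing down it reaches from about 0.425 to 0.825 m from the base axis. Payload 3.6 kg.
Tool frame: the origin (TCP) lies between the finger pads; the fingertips stand 19 mm ahead of it and the grasp point (between the pads) is the TCP; z points along the fingers, y is the direction in which the jaws open and shut (so a half turn about z gives the same grasp; the last joint's range is limited). The gripper opens to 85 mm and grips with 20 to 120 N. Pads are 22 mm wide; open, the fingers measure 114 mm over their backs; the gripper's body (76 mm by 85 mm) begins 54 mm behind the grasp point. The pads swing forward as they close: fully open they stand 13 mm farther back than shut.
Start: joints at [-1.236, 0.615, -0.013, 1.423, 0.008, 1.103, -0.04], TCP at [0.23, 0.608, 0.25] pointing down, gripper open.
Joint ranges: [-3.12, 3.12], [-0.3, 2.06], [-1.34, 1.32], [0.26, 2.42], [-1.36, 4.5], [0.01, 1.98], [-2.84, 2.84]. Speed limits (rad/s): [2.79, 2.79, 3.14, 3.14, 3.14, 3.14, 3.14].

INTERFACE

Orientations are given as a unit quaternion [w, x, y, z].
In Python, from station import telemetry, optics, workorder, spotter gives the robot as it stands.
- The arm moves only by the tool apply_moves, never from a script. Its argument "deltas" is text: rows parted by semicolons, each of 6 numbers parted by spaces: the shift along the world's x, y, z scaled (see below), then the turn, a rotation vector about the world's x, y, z scaled (see below). In form: tx ty tz wx wy wz; .... A call has 1 to 10 rows; each row shifts and turns the commanded pose from where the row before left it; what a row does not reach is not made up. The controller multiplies each number of a shift by 3 cm and each number of a turn by 10 degrees. A row lasts 1/8 s, in which the tool goes at most 62.5 mm and 10.7 degrees, less where a joint would pass 70% of its speed; a pose out of reach is approached as far as the arm can. A call with a number of a shift or a turn outside -1 to 1 is refused whole. A call with a gripper value outside its range is refused whole. "jaw" is the opening in per cent of the stroke, from 0 (shut) to 100 (fully open), set as the call begins (left out, the last holds). The fingers move at their own pace and stop on an object; the grip force is fixed at half the most. Time passes only in rows, so rows that do not move let the fingers close. It gives the time, the measured TCP pose, the force and the opening at its end, in the units of the state.
- telemetry.sense(): the state, without advancing time (a new reading comes with each control period).
- optics.capture(name): name is "scene" or "side" or "wrist"; returns a dict with "color" (480x640x3 uint8, red, green, blue), "K" (3x3 intrinsics, pixels), "xyz" and "rotation" of the camera in the world. Camera axes: x right, y up, looking along -z (the intrinsics and any distortion apply to the point x, -y, -z); pixel columns grow to the right and rows downward; lengths in m; the calibration is good to about 2 mm. A picture is of the moment at which its call begins. There is no depth.
- workorder.hand_in(): hands the job in, once; it reports no verdict.
Trained networks look in a picture, given as the dict that the camera call returned (one of the last four; its "shot" number tells which), for a name from the list of things; names that differ only in an ending like _2 or _b are one class to them, and where a whole thing is asked for, a point or a joint stands for the part that bears it (a point fixed in the world has none). Each returns a list of dicts, best first, with "confidence" (0 to 1); they miss things now and then, are a little off and sometimes report something else, mostly with a low value. They report only what shows in the picture. A call takes as long as a camera call. They do not tell look-alikes from the thing itself.
- spotter.look_for(picture, query): "point" ([column, row] in pixels, amid what is visible of it).
- spotter.silhouettes(picture, query): "mask" (480x640 bool, what is visible of it) and "point" ([column, row] in pixels, amid what is visible of it).
The state is a dict: "t": time; "q": joint angles; "qd": joint speeds; "tau": joint torques, N m; "position": TCP position; "orientation": TCP orientation; "ft_force": force on the tool from outside, world axes, zero at the start; "wrist_torque": the same for the moment, N m; "finger_gap": finger opening in m.
Only numpy, scipy, OpenCV 4.12 (cv2) and the standard library are available. Lean on these libraries where they do the work, as an engineer would, in place of code of your own. Each camera call takes 0.05 s, during which the arm holds its last target.

## Working session

There is one attempt and no reset: what is moved stays moved. The work goes in short steps, Python scripts to look and compute and a tool call to move; the robot and the scene stay as the last step left them, time stands still between calls to the robot, and variables do not carry over. Pictures are saved under pics/ and viewed, and the job is handed in when it is done.

Besides the shell and the picture viewer there is one more tool, called after "Call:" as a command line: name --argument value ..., lists and objects as JSON in quotes. apply_moves: Moves the arm, as the interface text tells. Its arguments: {"type":"object","properties":{"deltas":{"type":"string"},"jaw":{"type":"number"}},"required":["deltas"]}

```bash
ls; mkdir -p pics; cat > h.py <<'E'
import numpy as np, cv2
from station import telemetry, optics, workorder, spotter
def save(p,name): cv2.imwrite('pics/'+name+'.png', cv2.cvtColor(p['color'],cv2.COLOR_RGB2BGR))
def ray(p,uv):
    K=np.array(p['K']);d=np.array([(uv[0]-K[0,2])/K[0,0],-(uv[1]-K[1,2])/K[1,1],-1.0])
    R=np.array(p['rotation']);
    if R.size==4:
        from scipy.spatial.transform import Rotation as Ro
        q=R; R=Ro.from_quat([q[1],q[2],q[3],q[0]]).as_matrix()
    d=R@d
    return np.array(p['xyz']),d/np.linalg.norm(d)
def atz(p,uv,z):
    o,d=ray(p,uv); return o+d*(z-o[2])/d[2]
def tri(l):
    A=np.zeros((3,3));b=np.zeros(3)
    for p,uv in l:
        o,d=ray(p,uv);M=np.eye(3)-np.outer(d,d);A+=M;b+=M@o
    x=np.linalg.solve(A,b)
    r=[np.linalg.norm((np.eye(3)-np.outer(ray(p,uv)[1],ray(p,uv)[1]))@(x-ray(p,uv)[0])) for p,uv in l]
    return x,r
def proj(p,X):
    R=np.array(p['rotation'])
    if R.size==4:
        from scipy.spatial.transform import Rotation as Ro
        q=R; R=Ro.from_quat([q[1],q[2],q[3],q[0]]).as_matrix()
    c=R.T@(np.array(X)-np.array(p['xyz'])); K=np.array(p['K'])
    return np.array([K[0,2]+K[0,0]*c[0]/-c[2], K[1,2]+K[1,1]*(-c[1])/-c[2]])
E
python3 - <<'E'
from h import *
s=telemetry.sense();print(s)
for n in ['scene','side','wrist']:
    p=optics.capture(n);save(p,n+'0');print(n,{k:v for k,v in p.items() if k!='color'})
    for q in ['coupling_center','cabinet','tray_front','tray_cell','latch_case','door','elbow','tee','paste_jar','bolt']:
        try: print(q,[(np.round(r['point']).tolist(),round(r['confidence'],2)) for r in spotter.look_for(p,q)])
        except Exception as e: print(q,e)
E
```

```text
pics
{'t': 0.0, 'q': array([-1.23549756,  0.61592583, -0.01260493,  1.42491883,  0.00806257,
        1.10337478, -0.04042125]), 'qd': array([-0.0002751 ,  0.00121586, -0.00029113,  0.001323  , -0.00235129,
       -0.00043531,  0.00036355]), 'tau': array([-4.52486347e-06, -4.69212592e+01,  2.59090215e-01, -1.71039712e+01,
        9.92660760e-03,  9.43209801e-03,  1.41405496e-05]), 'position': array([0.22980559, 0.60725365, 0.2491272 ]), 'orientation': array([-2.26655954e-04,  1.79904779e-01,  9.83683185e-01, -1.26869079e-03]), 'ft_force': array([-0.16144082, -0.13821791, -0.27501543]), 'wrist_torque': array([-0.02910211, -0.01366318,  0.00147476]), 'finger_gap': 0.08540103699089484}
scene {'K': array([[584.9582296 ,   0.        , 317.27296296],
       [  0.        , 584.9582296 , 237.30319134],
       [  0.        ,   0.        ,   1.        ]]), 'xyz': array([ 1.06773484, -0.64784697,  0.71816824]), 'rotation': array([0.83453067, 0.42916259, 0.16250624, 0.30490941]), 'shot': 1}
coupling_center [([220.0, 317.0], 0.88), ([255.0, 293.0], 0.8), ([187.0, 287.0], 0.76)]
cabinet [([399.0, 1
[... 755 characters left out ...]
 0.67), ([318.0, 141.0], 0.59)]
tray_cell [([314.0, 144.0], 0.84)]
latch_case [([249.0, 206.0], 0.76)]
door [([249.0, 204.0], 0.65)]
elbow [([315.0, 140.0], 0.61), ([372.0, 345.0], 0.58)]
tee [([355.0, 428.0], 0.83)]
paste_jar [([441.0, 316.0], 0.65)]
bolt [([231.0, 238.0], 0.67)]
wrist {'K': array([[411.79230797,   0.        , 317.6092441 ],
       [  0.        , 411.79230797, 249.41520253],
       [  0.        ,   0.        ,   1.        ]]), 'xyz': array([0.16836762, 0.63079187, 0.37256907]), 'rotation': array([ 0.81582731, -0.10792597, -0.07399595,  0.563296  ]), 'shot': 3}
coupling_center []
cabinet []
tray_front []
tray_cell []
latch_case []
door []
elbow []
tee []
paste_jar []
bolt []
```

View pics/scene0.png

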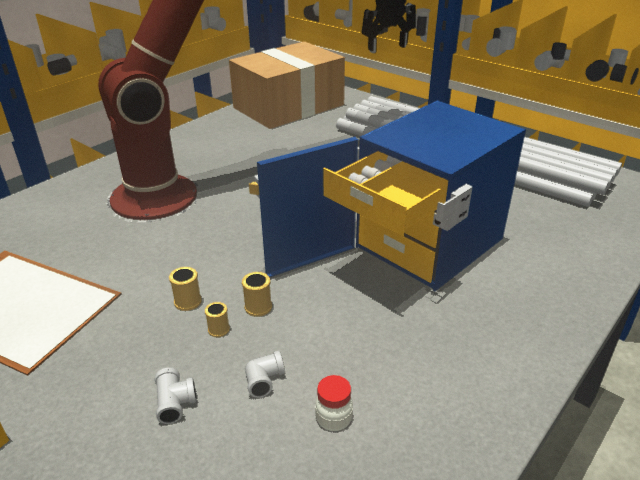

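View pics/side0.png

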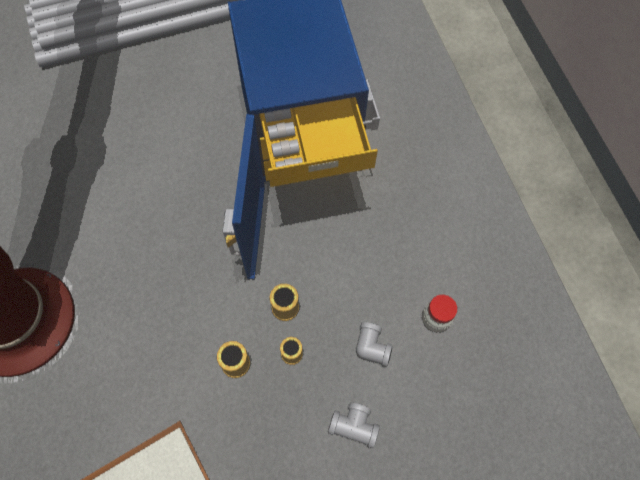

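View pics/wrist0.png

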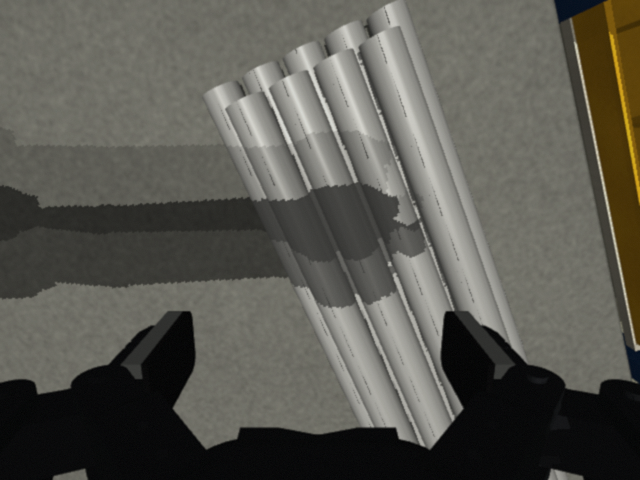

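Candidates for the coupling: scene (217,319), small; (257,293), large; (185,288), large. In the side view these are (291,349), small; (284,301), large; (232,358), large. By the description, the one at scene (217,319) / side (291,349) is wanted. Next I'll crop it and measure.

```bash
python3 - <<'E'
from h import *
ps=optics.capture('scene');pd=optics.capture('side')
a=cv2.resize(ps['color'][250:350,150:290],None,fx=4,fy=4,interpolation=cv2.INTER_CUBIC)
b=cv2.resize(pd['color'][90:290,190:390],None,fx=4,fy=4,interpolation=cv2.INTER_CUBIC)[:, :]
b=cv2.resize(b,(600,600))
cv2.imwrite('pics/c1.png',a[...,::-1]);cv2.imwrite('pics/c2.png',b[...,::-1])
c=cv2.resize(ps['color'][90:310,240:540],None,fx=2.6,fy=2.6,interpolation=cv2.INTER_CUBIC);cv2.imwrite('pics/c3.png',c[...,::-1])
sm={}
for n,p in (('scene',ps),('side',pd)):
    for r in spotter.silhouettes(p,'coupling_center'):
        ys,xs=np.nonzero(r['mask']);print(n,r['point'],r['confidence'],xs.min(),xs.max(),ys.min(),ys.max(),len(xs))
for nm,us,ud in (('small',(216.5,319),(291,349)),('big1',(257,293),(284,301)),('big2',(185,288),(232,358)),('elbow',(265,372),(373,345)),('tee',(173,394),(355,426)),('jar lid',(334,391),(442,309))):
    print(nm,tri([(ps,us),(pd,ud)]))
E
```

```text
scene [256.4, 294.4] 0.96 242 271 272 317 1131
scene [219.0, 320.5] 0.81 205 229 302 337 694
scene [186.4, 287.0] 0.61 169 201 267 310 1102
side [293.0, 347.6] 0.91 280 302 337 364 508
side [282.8, 300.9] 0.82 269 298 284 320 886
side [232.2, 354.8] 0.67 217 249 341 377 933
small (array([ 0.45163497, -0.19929199,  0.02255384]), [np.float64(0.0022947645255535025), np.float64(0.002294764525553452)])
big1 (array([ 0.46365295, -0.11384368,  0.03076171]), [np.float64(0.0012032855932746214), np.float64(0.001203285593274714)])
big2 (array([ 0.35080944, -0.18564323,  0.02835272]), [np.float64(0.0018328214551246195), np.float64(0.0018328214551247579)])
elbow (array([ 0.59291172, -0.22914261,  0.01385622]), [np.float64(0.0012619931649947363), np.float64(0.001261993164994719)])
tee (array([ 0.51870203, -0.34995577,  0.01635876]), [np.float64(0.00043449889741414025), np.float64(0.00043449889741431263)])
jar lid (array([ 0.72103444, -0.21389442,  0.05406353]), [np.float64(0.00018611948952781956), np.float64(0.0001861194895278931)])
```

View pics/c1.png

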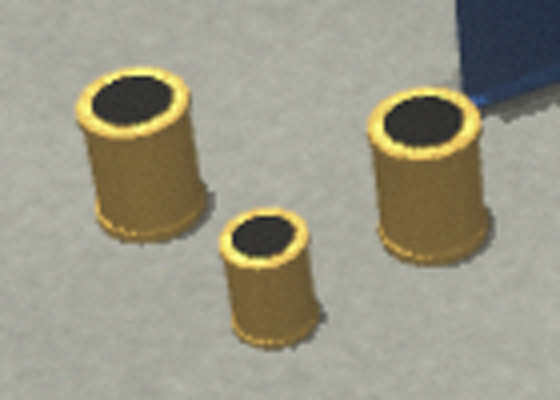

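View pics/c2.png

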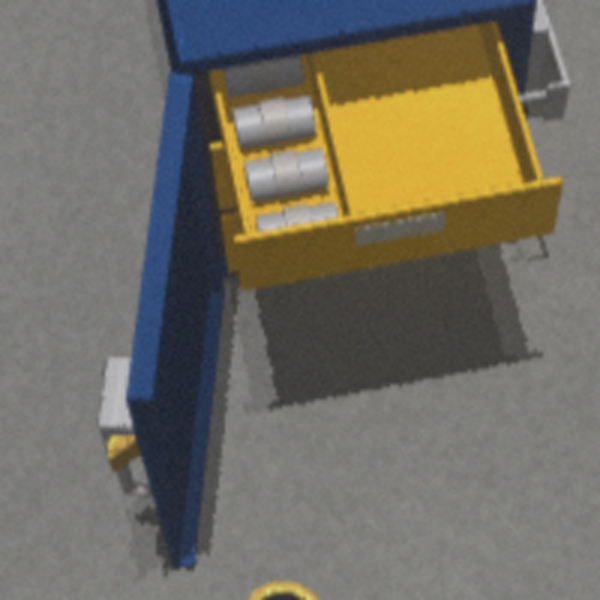

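View pics/c3.png

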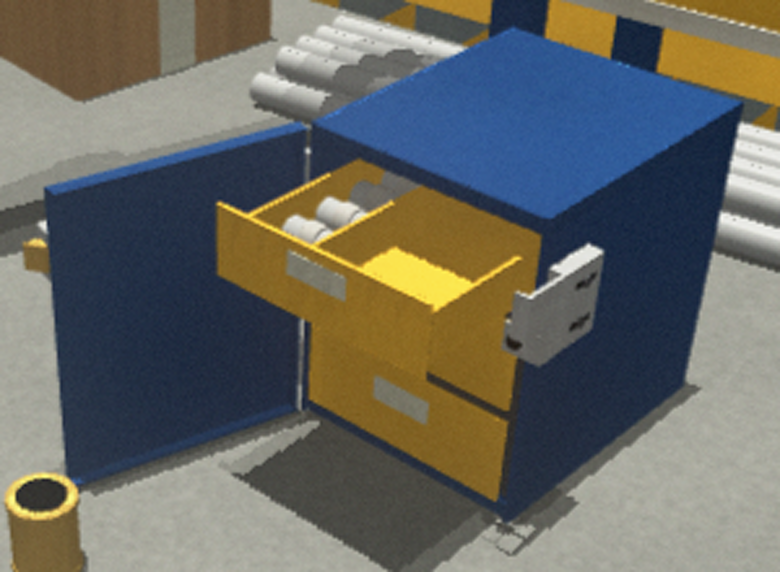

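```bash
python3 - <<'E'
from h import *
from scipy.optimize import least_squares
ps=optics.capture('scene');pd=optics.capture('side')
b=cv2.resize(pd['color'][0:190,220:400],None,fx=4,fy=3.1,interpolation=cv2.INTER_CUBIC)
cv2.imwrite('pics/c4.png',b[...,::-1])
L={'FH':(-.12,.1,.25),'FR':(-.12,-.1,.25),'BR':(.12,-.1,.25),'BL':(.12,.1,.25),'FRb':(-.12,-.1,0),'BRb':(.12,-.1,0)}
O=[(ps,'FH',(361.2,137.3)),(ps,'FR',(452.7,174.6)),(ps,'BR',(525.4,129.6)),(ps,'BL',(438.1,100.8)),(ps,'FRb',(435.4,290)),(ps,'BRb',(505.4,236.9)),(pd,'FR',(367.7,96)),(pd,'FH',(248,112))]
def T(v,l):
    x,y,a,z=v; c,s=np.cos(a),np.sin(a); return np.array([x+c*l[0]-s*l[1],y+s*l[0]+c*l[1],z+l[2]])
f=lambda v:np.concatenate([proj(p,T(v,L[k]))-uv for p,k,uv in O])
r=least_squares(f,[.6,.1,1.5,0],loss='soft_l1');print(r.x);print(f(r.x).reshape(-1,2).round(1))
for k in L: print(k,T(r.x,L[k]).round(3),proj(ps,T(r.x,L[k])).round(),proj(pd,T(r.x,L[k])).round(1))
E
```

```text
[ 0.59753456  0.25972537  1.48741206 -0.00463454]
[[-0.7  0. ]
 [-0.8  0.1]
 [ 0.6 -0.1]
 [-0.2 -0.1]
 [ 0.1  1.1]
 [-2.6  1.4]
 [-0.3 -6.6]
 [ 1.  -1.9]]
FH [0.488 0.148 0.245] [361. 137.] [249.  110.1]
FR [0.687 0.132 0.245] [452. 175.] [367.4  89.4]
BR [0.707 0.371 0.245] [526. 129.] [335.  -15.2]
BL [0.508 0.388 0.245] [438. 101.] [226.5   1.8]
FRb [ 0.687  0.132 -0.005] [435. 291.] [357.5 165.6]
BRb [ 0.707  0.371 -0.005] [503. 238.] [331.3  73. ]
```

View pics/c4.png

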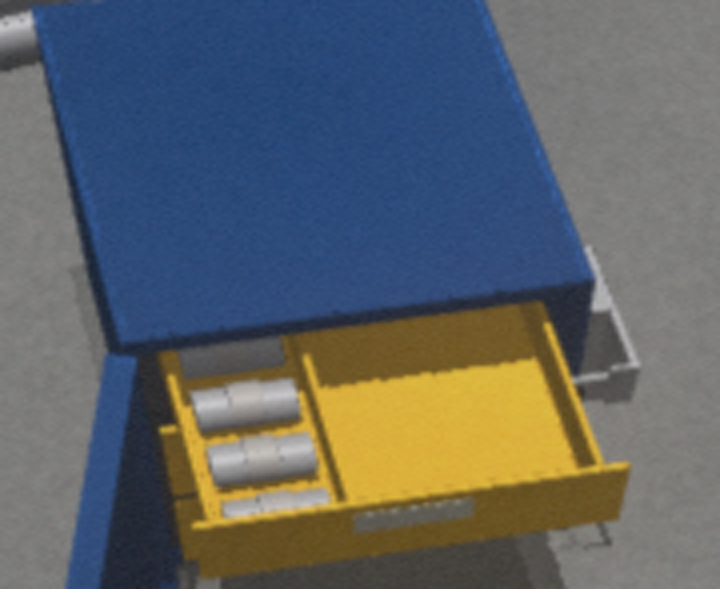

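```bash
cat >> h.py <<'E'
def T(v,l):
    x,y,a,z=v; c,s=np.cos(a),np.sin(a); return np.array([x+c*l[0]-s*l[1],y+s*l[0]+c*l[1],z+l[2]])
def loc(v,X):
    x,y,a,z=v; c,s=np.cos(a),np.sin(a); d=np.array(X)-[x,y,z]; return np.array([c*d[0]+s*d[1],-s*d[0]+c*d[1],d[2]])
E
python3 - <<'E'
from h import *
from scipy.optimize import least_squares
ps=optics.capture('scene');pd=optics.capture('side')
L={'FH':(-.12,.1,.25),'FR':(-.12,-.1,.25),'BR':(.12,-.1,.25),'BL':(.12,.1,.25),'FRb':(-.12,-.1,0),'BRb':(.12,-.1,0)}
O=[(ps,'FH',(361.2,137.3)),(ps,'FR',(452.7,174.6)),(ps,'BR',(525.4,129.6)),(ps,'BL',(438.1,100.8)),(ps,'FRb',(435.4,290)),(pd,'FR',(368.3,91.3)),(pd,'FH',(249.3,111.3)),(pd,'BL',(229.5,3.0))]
for fz in (0,1):
    g=lambda v:np.append(v[:3],0) if fz else v
    f=lambda v:np.concatenate([proj(p,T(g(v),L[k]))-uv for p,k,uv in O])
    r=least_squares(f,[.6,.1,1.5,0],loss='soft_l1');v=g(r.x);print(v);print(f(r.x).reshape(-1,2).round(1).tolist())
np.save('cab.npy',v)
for n,us,ud in (('plate top hinge',(323.8,168.8),(268.8,169.4)),('plate top right',(406.5,208.5),(377.5,150)),('door top free',(240+47/2.6,90+187/2.6),(190+140/3,90+402/3)),('door bottom free',(240+67/2.6,90+483/2.6),(190+182/3,90+565/3)),('divider top front',(240+293/2.6,90+240/2.6),(220+343/4,503/3.1)),('cell right top front',(240+430/2.6,90+305/2.6),(220+600/4,467/3.1)),('FR',(452.7,174.6),(368.3,91.3)),('FH',(361.2,137.3),(249.3,111.3))):
    X,e=tri([(ps,us),(pd,ud)]);print(n,X.round(4),np.round(e[0],4),loc(v,X).round(4))
E
```

```text
[ 0.59884006  0.25698555  1.48526849 -0.00366684]
[[-1.0, 0.2], [-1.1, 0.4], [0.8, 0.2], [-0.1, 0.0], [-0.2, 1.7], [0.3, -1.0], [0.6, -0.5], [-1.9, -0.8]]
[0.60028138 0.25302049 1.48342172 0.        ]
[[-1.7, -0.8], [-1.5, -0.4], [1.1, -0.7], [-0.2, -0.9], [-0.6, 1.6], [2.0, -0.6], [1.7, -0.2], [-0.7, -1.0]]
plate top hinge [0.4908 0.0409 0.227 ] 0.0009 [-0.2208  0.0905  0.227 ]
plate top right [0.6701 0.0269 0.2245] 0.0001 [-0.2191 -0.0893  0.2245]
door top free [ 0.4193 -0.0481  0.2519] 0.0007 [-0.3158  0.154   0.2519]
door bottom free [ 0.4175 -0.0459  0.0045] 0.0019 [-0.3137  0.156   0.0045]
divider top front [0.5527 0.041  0.2217] 0.0006 [-0.2154  0.0289  0.2217]
cell right top front [0.6613 0.0351 0.2178] 0.0019 [-0.2118 -0.0798  0.2178]
FR [0.6885 0.1292 0.2459] 0.0018 [-0.1157 -0.0987  0.2459]
FH [0.4886 0.1477 0.245 ] 0.0014 [-0.1147  0.1021  0.245 ]
```

Call:
apply_moves --deltas "0 0 1 0 0 -0.5;0 0 1 0 0 -0.5;0 0 1 0 0 -0.5;0.667 -1 0 0 0 -0.5;0.667 -1 0 0 0 -0.5;0.667 -1 0 0 0 -0.5;0.667 -1 0 0 0 -0.5;0.667 -1 0 0 0 -0.5;0.667 -1 0 0 0 -0.5;0.667 -1 0 0 0 -0.5" --jaw 70

```text
t: 3.3
position: [0.3706, 0.3969, 0.3405]
orientation: [-0.0, 0.58, 0.815, 0.0]
ft_force: [0.4, 0.3, -0.4]
finger_gap: 0.0597
```

Call:
apply_moves --deltas "0.667 -1 0 0 0 -0.5;0.667 -1 0 0 0 -0.5;0.667 -1 0 0 0 -0.5;0.667 -1 0 0 0 -0.5;0.667 -1 0 0 0 -0.42;0.3 -1 0 0 0 0;0.3 -1 0 0 0 0;0.3 -1 0 0 0 0;0.3 -1 0 0 0 0;0 0 0 0 0 0"

```text
t: 4.55
position: [0.5068, 0.1247, 0.3407]
orientation: [0.001, 0.739, 0.674, -0.0]
ft_force: [0.5, 0.4, -0.1]
finger_gap: 0.0597
```

```bash
python3 - <<'E'
from h import *
p=optics.capture('wrist');save(p,'w1');print(p['xyz'],telemetry.sense()['q'])
E
```

```text
[0.5120251  0.18962664 0.46293303] [-0.5906971   0.35238609  0.43267747  1.65586943 -0.15843391  1.16776318
 -0.20762355]
```

View pics/w1.png

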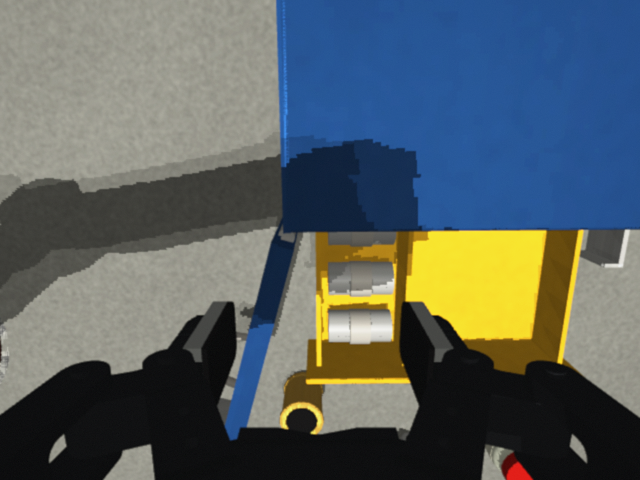

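The wrist view is aligned with the cabinet. The tray's wide cell spans columns 405–545 and rows 230–340, with the nipples beside it at (360,300). I'll take a second wrist view for parallax.

Call:
apply_moves --deltas "1 -1 0 0 0 0;1 -1 0 0 0 0;0 0 0 0 0 0;0 0 0 0 0 0"

```text
t: 5.1
position: [0.5657, 0.0701, 0.3399]
orientation: [-0.001, 0.736, 0.677, 0.0]
ft_force: [-0.4, 0.8, 0.1]
finger_gap: 0.0597
```

```bash
python3 - <<'E'
from h import *
p=optics.capture('wrist');save(p,'w2');print(p['xyz'],p['rotation'],p['K'])
E
```

```text
[0.57062829 0.13467594 0.46227079] [ 0.9906261  -0.12999441  0.00577087 -0.04157014] [[411.79230797   0.         317.6092441 ]
 [  0.         411.79230797 249.41520253]
 [  0.           0.           1.        ]]
```

View pics/w2.png

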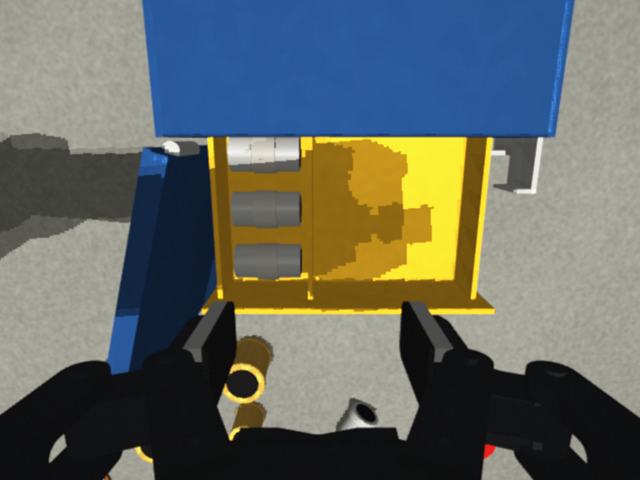

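```bash
python3 - <<'E'
import cv2
a=cv2.imread('pics/w1.png');b=cv2.imread('pics/w2.png')
cv2.imwrite('pics/w1c.png',cv2.resize(a[215:405,290:620],None,fx=2.4,fy=2.4,interpolation=cv2.INTER_CUBIC))
cv2.imwrite('pics/w2c.png',cv2.resize(b[120:330,190:520],None,fx=2.4,fy=2.4,interpolation=cv2.INTER_CUBIC))
E
```

```text
(no output)
```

View pics/w1c.png

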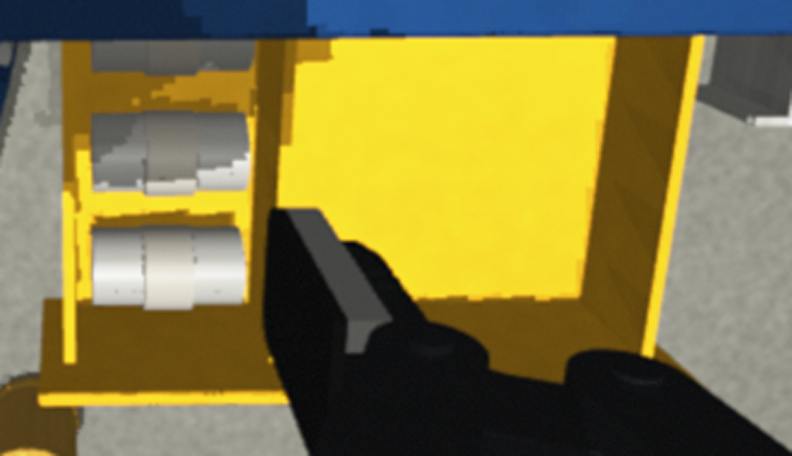

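View pics/w2c.png

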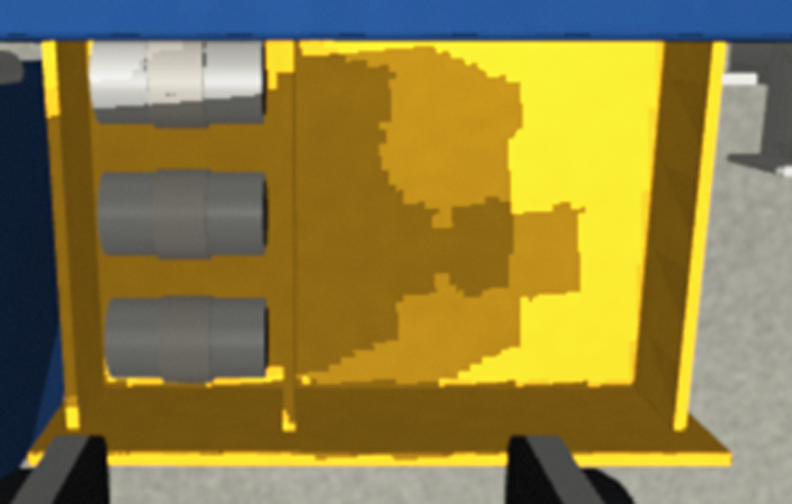

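```bash
python3 - <<'E'
from h import *
from scipy.spatial.transform import Rotation as Ro
m=lambda q:Ro.from_quat([q[1],q[2],q[3],q[0]]).as_matrix()
K=np.array([[411.79230797,0,317.6092441],[0,411.79230797,249.41520253],[0,0,1]])
p2=dict(K=K,xyz=np.array([0.57062829,0.13467594,0.46227079]),rotation=m([0.9906261,-0.12999441,0.00577087,-0.04157014]))
C=m([-.001,.736,.677,0]).T@p2['rotation']
p1=dict(K=K,xyz=np.array([0.5120251,0.18962664,0.46293303]),rotation=m([.001,.739,.674,0])@C)
v=np.array([.5993,.2555,1.4845,0])
for n,a,b in (('floor FR',(532.5,338.8),(454.6,280)),('plate top hinge',(306.7,382.9),(202.5,312.5)),('wall top',(560.8,362.9),(471.7,298.8)),('cabFH',(283,231),(157,136))):
    X,e=tri([(p1,a),(p2,b)]);print(n,X.round(4),np.round(e[0],4),loc(v,X).round(4))
for n,b,z in (('floor FR',(454.6,280),.186),('floor FL',(313.8,280),.186),('plate L',(202.5,312.5),.23),('plate R',(494.2,312.9),.23),('cabFH',(157,136),.25),('cabFR',(555,136),.25),('divtop',(310.4,298.8),.221),('walltopR',(471.7,298.8),.221)):
    X=atz(p2,b,z);print(n,X.round(4),loc(v,X).round(4))
p=optics.capture('wrist')
for r in spotter.silhouettes(p,'coupling_center'):
        ys,xs=np.nonzero(r['mask']);print(r['point'],r['confidence'],xs.min(),xs.max(),ys.min(),ys.max(),len(xs))
E
```

```text
floor FR [0.6611 0.0285 0.18  ] 0.0001 [-0.2208 -0.0811  0.18  ]
plate top hinge [0.4916 0.0385 0.2286] 0.0001 [-0.2255  0.0886  0.2286]
wall top [0.6603 0.0297 0.2177] 0.0009 [-0.2197 -0.0803  0.2177]
cabFH [0.4895 0.1432 0.2457] 0.0 [-0.1214  0.0997  0.2457]
floor FR [0.6591 0.0307 0.186 ] [-0.2188 -0.0789  0.186 ]
floor FL [0.5597 0.039  0.186 ] [-0.2191  0.0208  0.186 ]
plate L [0.4921 0.0391 0.23  ] [-0.2248  0.0881  0.23  ]
plate R [0.669 0.024 0.23 ] [-0.2246 -0.0894  0.23  ]
cabFH [0.4911 0.143  0.25  ] [-0.1214  0.0981  0.25  ]
cabFR [0.6882 0.1264 0.25  ] [-0.1209 -0.0997  0.25  ]
divtop [0.5579 0.0389 0.221 ] [-0.2193  0.0226  0.221 ]
walltopR [0.6586 0.0305 0.221 ] [-0.2191 -0.0784  0.221 ]
[245.6, 416.6] 0.63 229 264 403 439 754
[248.9, 372.9] 0.62 223 270 337 402 2276
```

Call:
apply_moves --deltas "-0.317 -0.95 0 0 0 0;-0.317 -0.95 0 0 0 0;-0.317 -0.95 0 0 0 0;-0.317 -0.95 0 0 0 0;-0.317 -0.95 0 0 0 0;-0.317 -0.95 0 0 0 0;-0.317 -0.95 0 0 0 0;-0.317 -0.95 -0.5 0 0 0;-0.317 -0.95 -0.5 0 0 0;-0.317 -0.95 -0.5 0 0 0"

```text
t: 6.5
position: [0.471, -0.2167, 0.2952]
orientation: [0.0, 0.736, 0.677, 0.001]
ft_force: [0.2, -0.2, -0.4]
finger_gap: 0.0595
```

Call:
apply_moves --deltas "-0.317 -0.95 -0.5 0 0 0;-0.317 -0.95 -0.5 0 0 0;0 0 0 0 0 0;0 0 0 0 0 0"

```text
t: 7.0
position: [0.4529, -0.2727, 0.2656]
orientation: [-0.0, 0.736, 0.677, 0.001]
ft_force: [0.3, -0.0, -0.3]
finger_gap: 0.0595
```

```bash
python3 - <<'E'
from h import *
s=telemetry.sense();print(s['position'],s['orientation'],s['q'])
p=optics.capture('wrist');save(p,'w3');print(p['xyz'])
for r in spotter.silhouettes(p,'coupling_center'):
        ys,xs=np.nonzero(r['mask']);print(r['point'],r['confidence'],xs.min(),xs.max(),ys.min(),ys.max(),len(xs))
print(proj(p,[.4516,-.1993,.048]))
E
```

```text
[ 0.45287203 -0.27270646  0.26560172] [-6.00157074e-05  7.36184402e-01  6.76780639e-01  6.98685064e-04] [ 0.16564155  0.44304523  0.49625919  1.76322586 -0.2471653   0.99704815
  0.67263508]
[ 0.45759662 -0.20801011  0.38794   ]
[188.4, 126.7] 0.87 149 230 92 159 4386
[309.8, 130.5] 0.69 288 334 108 156 1805
[319.1, 21.8] 0.62 282 352 0 60 3431
[308.42807157 128.57871343]
```

View pics/w3.png

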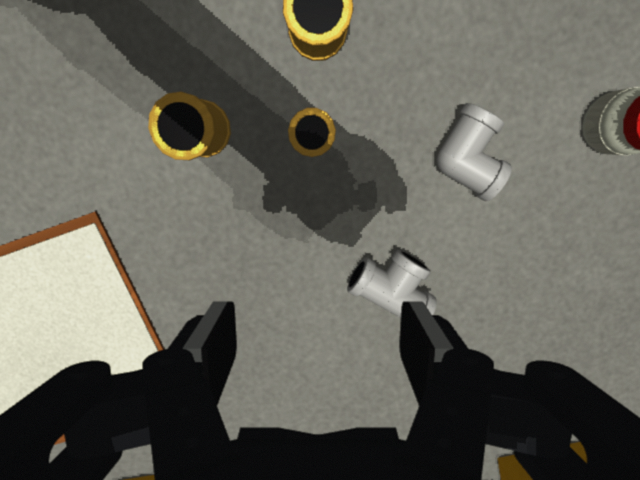

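```bash
python3 - <<'E'
from h import *
p=optics.capture('wrist')
a=cv2.resize(p['color'][90:175,260:370],None,fx=6,fy=6,interpolation=cv2.INTER_CUBIC);cv2.imwrite('pics/w3c.png',a[...,::-1])
print(atz(p,(312,131.5),.048)); 
ps=optics.capture('scene');print(tri([(p,(312,131.5)),(ps,(150+264/4,250+237/4))]))
E
```

```text
[ 0.45450886 -0.20168402  0.048     ]
(array([ 0.45439157, -0.2018201 ,  0.04710295]), [np.float64(0.00018704156423743316), np.float64(0.00018704156423745866)])
```

View pics/w3c.png

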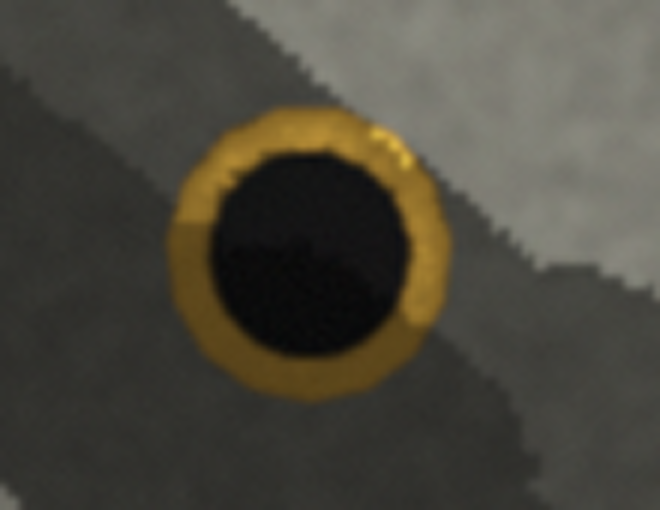

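The close crop shows an upright ring at (312,131), 38 mm across, so this is the smallest coupling. Its top centre is at (0.4545, −0.2018, 0.047), and both views agree.

Call:
apply_moves --deltas "0.018 0.79 0 0 0 0;0.018 0.79 0 0 0 0;0.018 0.79 0 0 0 0;0 0 -1 0 0 0;0 0 -1 0 0 0;0 0 -1 0 0 0;0 0 -1 0 0 0;0 0 -1 0 0 0;0 0 0 0 0 0;0 0 0 0 0 0"

```text
t: 8.45
position: [0.4546, -0.2032, 0.1163]
orientation: [0.001, 0.737, 0.676, 0.0]
ft_force: [0.0, -0.5, 0.4]
finger_gap: 0.06
```

```bash
python3 - <<'E'
from h import *
s=telemetry.sense();print(s['position'],s['orientation'],s['ft_force'])
p=optics.capture('side');save(p,'s1');
a=cv2.resize(p['color'][260:400,210:400],None,fx=4,fy=4,interpolation=cv2.INTER_CUBIC);cv2.imwrite('pics/s1c.png',a[...,::-1])
E
```

```text
[ 0.45455105 -0.2031632   0.1163339 ] [8.76820387e-04 7.36663659e-01 6.76258612e-01 4.17231634e-04] [ 0.03066851 -0.51872884  0.40334088]
```

View pics/s1c.png

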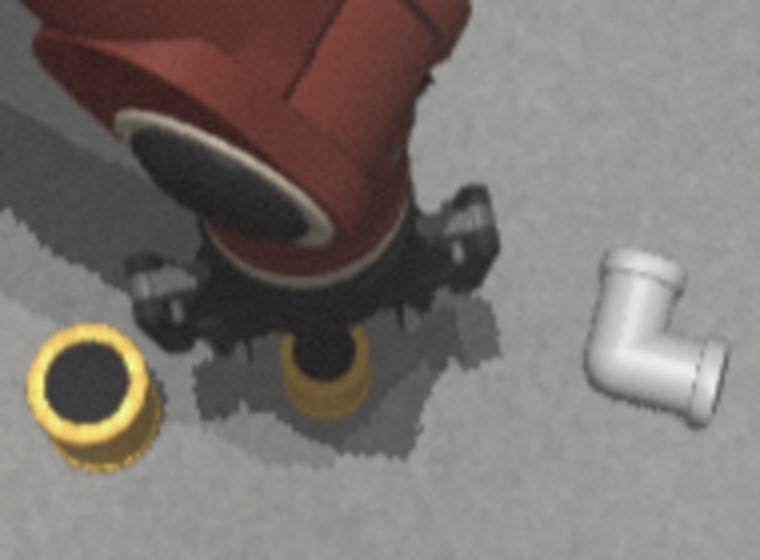

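Both big couplings are clear of the fingers, so I'll descend and grip.

Call:
apply_moves --deltas "0 0.015 -0.73 0 0 0;0 0.015 -0.73 0 0 0;0 0.015 -0.73 0 0 0;0 0 -0.73 0 0 0;0 0 0 0 0 0;0 0 0 0 0 0"

```text
t: 9.25
position: [0.4546, -0.2022, 0.029]
orientation: [0.001, 0.737, 0.676, 0.0]
ft_force: [-0.7, -0.7, 0.1]
finger_gap: 0.0598
```

Call:
apply_moves --deltas "0 0 0 0 0 0;0 0 0 0 0 0;0 0 0 0 0 0;0 0 0 0 0 0;0 0 0 0 0 0;0 0 0 0 0 0" --jaw 0

```text
t: 10.0
position: [0.4543, -0.2019, 0.029]
orientation: [0.001, 0.737, 0.676, 0.001]
ft_force: [-0.3, 0.7, 5.6]
finger_gap: 0.0351
```

Call:
apply_moves --deltas "0 0 0.5 0 0 0;0 0 1 0 0 0;0 0 1 0 0 0;0 0 1 0 0 0;0 0 1 0 0 0;0 0 1 0 0 0;0 0 1 0 0 0;0 0 1 0 0 0;0 0 1 0 0 0;0 0 0.5 0 0 0"

```text
t: 11.25
position: [0.4533, -0.2018, 0.3001]
orientation: [0.001, 0.737, 0.676, 0.001]
ft_force: [0.1, -0.6, -2.1]
finger_gap: 0.0349
```

Call:
apply_moves --deltas "0.53 0.952 0 0 0 0;0.53 0.952 0 0 0 0;0.53 0.952 0 0 0 0;0.53 0.952 0 0 0 0;0.53 0.952 0 0 0 0;0.53 0.952 0 0 0 0;0.53 0.952 0 0 0 0;0.53 0.952 0 0 0 0;0 0 0 0 0 0;0 0 0 0 0 0"

```text
t: 12.5
position: [0.58, 0.0258, 0.298]
orientation: [0.0, 0.737, 0.676, -0.001]
ft_force: [-0.2, 0.0, -1.8]
finger_gap: 0.0348
```

```bash
python3 - <<'E'
from h import *
s=telemetry.sense();print(s['position'],s['orientation'],s['ft_force'],s['finger_gap'])
p=optics.capture('wrist');save(p,'w4')
p=optics.capture('scene')
a=cv2.resize(p['color'][60:290,240:540],None,fx=2.6,fy=2.6,interpolation=cv2.INTER_CUBIC);cv2.imwrite('pics/s2c.png',a[...,::-1])
E
```

```text
[0.57996389 0.02580748 0.29797618] [ 9.74259043e-05  7.37181056e-01  6.75694868e-01 -7.26051361e-04] [-0.17251558  0.01811557 -1.75086538] 0.034777856699105845
```

View pics/w4.png

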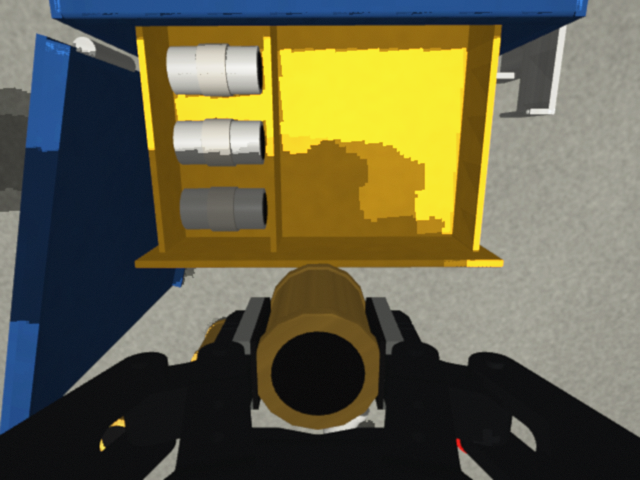

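View pics/s2c.png

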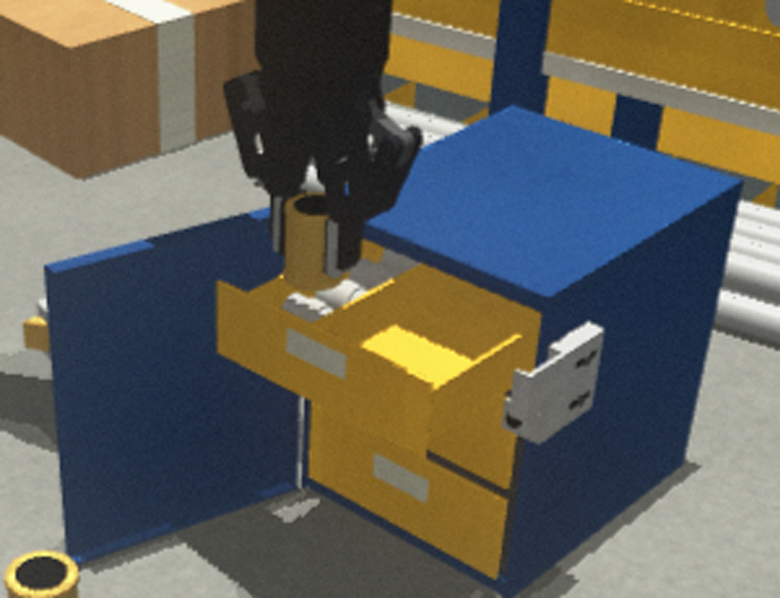

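Call:
apply_moves --deltas "0.56 0.96 0 0 0 0;0.56 0.96 0 0 0 0;0 0 -0.6 0 0 0;0 0 -0.6 0 0 0;0 0 -0.6 0 0 0;0 0 0 0 0 0;0 0 0 0 0 0"

```text
t: 13.48
position: [0.6148, 0.0836, 0.2447]
orientation: [0.001, 0.737, 0.676, 0.001]
ft_force: [1.0, -0.4, -1.6]
finger_gap: 0.0346
```

```bash
python3 - <<'E'
from h import *
s=telemetry.sense();print(s['position'],s['orientation'],s['ft_force'],s['finger_gap'])
p=optics.capture('wrist');save(p,'w5')
p=optics.capture('scene')
a=cv2.resize(p['color'][60:290,240:540],None,fx=2.6,fy=2.6,interpolation=cv2.INTER_CUBIC);cv2.imwrite('pics/s3c.png',a[...,::-1])
E
```

```text
[0.6148482  0.08364791 0.24472486] [5.28389126e-04 7.37234541e-01 6.75636511e-01 5.07483291e-04] [ 1.01537358 -0.38461329 -1.63499043] 0.03458003996891609
```

View pics/w5.png

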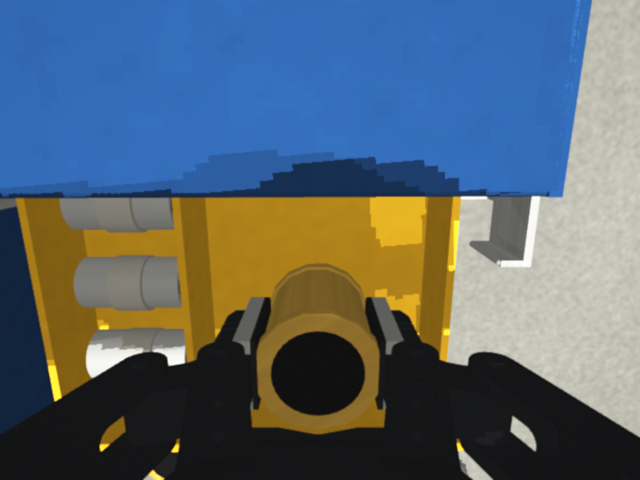

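View pics/s3c.png

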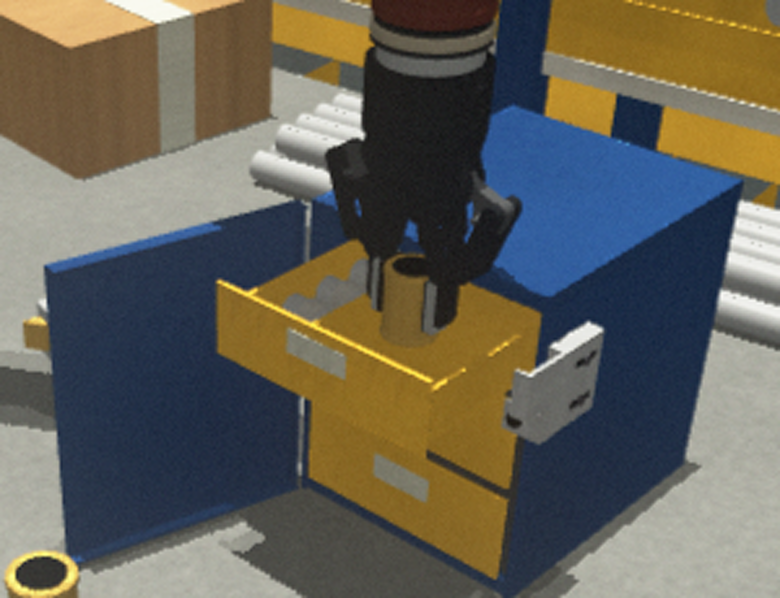

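Centred in the wide cell. I'll lower it in small steps until it touches.

Call:
apply_moves --deltas "0 0 -0.5 0 0 0;0 0 -0.4 0 0 0;0 0 0 0 0 0"

```text
t: 13.95
position: [0.6133, 0.0846, 0.2147]
orientation: [-0.001, 0.737, 0.676, -0.002]
ft_force: [0.4, 0.4, -1.7]
finger_gap: 0.0348
```

Call:
apply_moves --deltas "0 0 -0.08 0 0 0;0 0 0 0 0 0"

```text
t: 14.2
position: [0.6146, 0.0844, 0.2144]
orientation: [0.0, 0.737, 0.676, 0.0]
ft_force: [0.1, 0.6, -0.8]
finger_gap: 0.035
```

Call:
apply_moves --deltas "0 0 -0.06 0 0 0;0 0 0 0 0 0"

```text
t: 14.45
position: [0.6144, 0.0845, 0.2125]
orientation: [-0.0, 0.737, 0.676, 0.0]
ft_force: [-0.5, 0.3, -1.4]
finger_gap: 0.0346
```

Call:
apply_moves --deltas "0 0 -0.05 0 0 0;0 0 0 0 0 0"

```text
t: 14.7
position: [0.6144, 0.0844, 0.2109]
orientation: [-0.0, 0.737, 0.676, -0.0]
ft_force: [0.4, -0.5, -1.7]
finger_gap: 0.0349
```

Call:
apply_moves --deltas "0 0 -0.04 0 0 0;0 0 0 0 0 0"

```text
t: 14.95
position: [0.6144, 0.0844, 0.2097]
orientation: [-0.0, 0.737, 0.676, -0.0]
ft_force: [0.9, 0.6, -1.5]
finger_gap: 0.0348
```

Call:
apply_moves --deltas "0 0 -0.04 0 0 0;0 0 0 0 0 0"

```text
t: 15.2
position: [0.6146, 0.0844, 0.2091]
orientation: [0.0, 0.737, 0.676, 0.0]
ft_force: [-0.2, -0.3, 1.4]
finger_gap: 0.0348
```

Call:
apply_moves --deltas "0 0 -0.04 0 0 0;0 0 0 0 0 0"

```text
t: 15.45
position: [0.6146, 0.0844, 0.209]
orientation: [0.0, 0.737, 0.676, 0.001]
ft_force: [-3.6, 0.1, 7.1]
finger_gap: 0.0346
```

Contact at z = 0.209, so the floor is at 0.180, as measured. Opening gently.

Call:
apply_moves --deltas "0 0 0.03 0 0 0;0 0 0 0 0 0;0 0 0 0 0 0" --jaw 60

```text
t: 15.82
position: [0.6145, 0.0844, 0.208]
orientation: [-0.0, 0.737, 0.676, -0.0]
ft_force: [0.4, -0.6, -0.6]
finger_gap: 0.0514
```

Call:
apply_moves --deltas "0 0 0.2 0 0 0;0 0 0.5 0 0 0;0 0 0.8 0 0 0;0 0 0.8 0 0 0;0 -0.7 0.5 0 0 0;0 -1 0 0 0 0;0 -1 0 0 0 0;0 -1 0 0 0 0;0 0 0 0 0 0"

```text
t: 16.95
position: [0.6137, -0.0326, 0.2932]
orientation: [0.001, 0.74, 0.673, -0.001]
ft_force: [0.7, -0.1, -0.1]
finger_gap: 0.0509
```

```bash
python3 - <<'E'
from h import *
p=optics.capture('wrist');save(p,'w6')
p=optics.capture('scene')
a=cv2.resize(p['color'][60:290,240:540],None,fx=2.6,fy=2.6,interpolation=cv2.INTER_CUBIC);cv2.imwrite('pics/s4c.png',a[...,::-1])
E
```

```text
(no output)
```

View pics/w6.png

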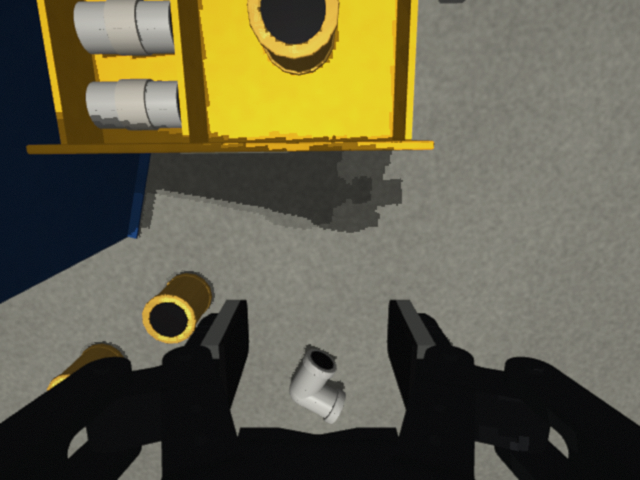

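View pics/s4c.png

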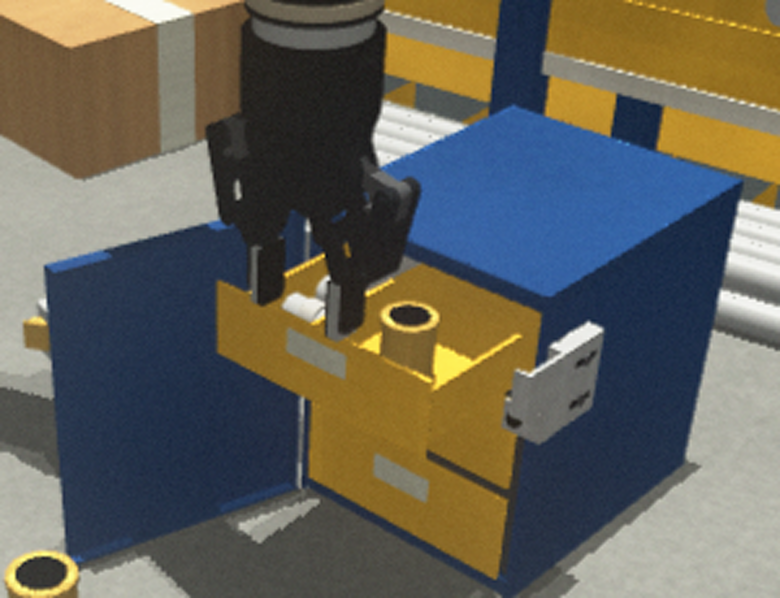

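The coupling stands upright in the wide cell (scene crop 410,340). Now I'll close the fingers and go in front of the plate.

Call:
apply_moves --deltas "-0.4 0 -0.4 0 0 0;-0.4 0 -0.4 0 0 0;-0.42 0 -0.8 0 0 0;0 0.2 -0.8 0 0 0;0 0.5 0 0 0 0;0 0 0 0 0 0;0 0 0 0 0 0" --jaw 0

```text
t: 17.92
position: [0.5787, -0.0054, 0.2215]
orientation: [0.001, 0.737, 0.676, 0.001]
ft_force: [0.2, 0.2, 0.4]
finger_gap: 0.0001
```

```bash
python3 - <<'E'
from h import *
p=optics.capture('side');save(p,'s5')
a=cv2.resize(p['color'][90:290,190:390],None,fx=3,fy=3,interpolation=cv2.INTER_CUBIC);cv2.imwrite('pics/s5c.png',a[...,::-1])
E
```

```text
(no output)
```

View pics/s5c.png

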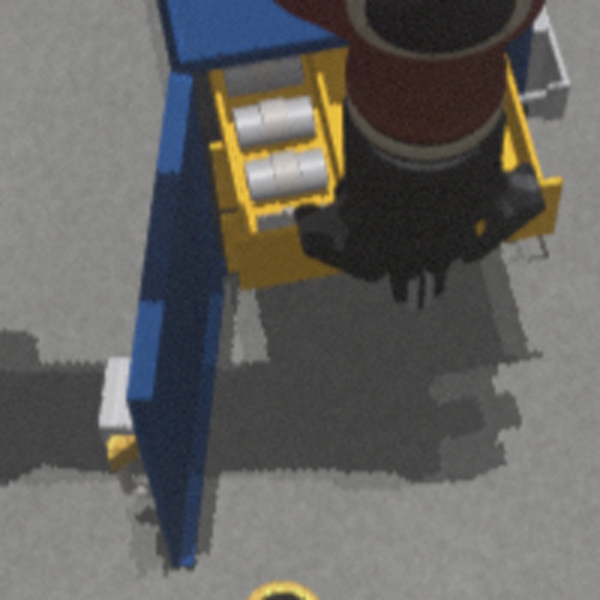

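Call:
apply_moves --deltas "0.017 0.2 0 0 0 0;0.017 0.2 0 0 0 0;0.017 0.2 0 0 0 0;0.009 0.1 0 0 0 0;0.009 0.1 0 0 0 0;0.012 0.14 0 0 0 0;0.017 0.2 0 0 0 0;0.017 0.2 0 0 0 0;0.017 0.2 0 0 0 0;0.017 0.2 0 0 0 0"

```text
t: 19.23
position: [0.5823, 0.047, 0.2203]
orientation: [-0.0, 0.737, 0.676, -0.0]
ft_force: [-0.5, -2.3, -0.1]
finger_gap: 0.0
```

Call:
apply_moves --deltas "0.017 0.2 0 0 0 0;0.017 0.2 0 0 0 0;0.017 0.2 0 0 0 0;0.017 0.2 0 0 0 0;0.017 0.2 0 0 0 0;0.017 0.2 0 0 0 0;0.017 0.2 0 0 0 0;0.017 0.2 0 0 0 0;0.017 0.2 0 0 0 0;0.009 0.1 0 0 0 0"

```text
t: 20.48
position: [0.5872, 0.1044, 0.2203]
orientation: [-0.0, 0.737, 0.676, 0.0]
ft_force: [0.2, -2.0, 0.4]
finger_gap: 0.0002
```

Sliding with 2 N of friction, so I'll approach the stop slowly.

Call:
apply_moves --deltas "0.009 0.1 0 0 0 0;0.009 0.1 0 0 0 0;0.009 0.1 0 0 0 0;0.009 0.1 0 0 0 0;0 0 0 0 0 0"

```text
t: 21.1
position: [0.5883, 0.1166, 0.2203]
orientation: [-0.0, 0.737, 0.676, 0.0]
ft_force: [-0.1, -1.5, -1.0]
finger_gap: 0.0003
```

Call:
apply_moves --deltas "0.004 0.05 0 0 0 0;0.004 0.05 0 0 0 0;0 0 0 0 0 0"

```text
t: 21.48
position: [0.5886, 0.1188, 0.2202]
orientation: [-0.0, 0.737, 0.676, 0.0]
ft_force: [0.2, -1.3, -0.5]
finger_gap: -0.0002
```

Call:
apply_moves --deltas "0.004 0.05 0 0 0 0;0.004 0.05 0 0 0 0;0 0 0 0 0 0"

```text
t: 21.85
position: [0.5887, 0.121, 0.2203]
orientation: [0.0, 0.737, 0.676, -0.0]
ft_force: [-0.5, -3.2, -0.4]
finger_gap: -0.0001
```

Call:
apply_moves --deltas "0.004 0.05 0 0 0 0;0 0 0 0 0 0"

```text
t: 22.1
position: [0.5887, 0.1211, 0.2203]
orientation: [0.001, 0.737, 0.675, -0.001]
ft_force: [-1.0, -5.5, 0.4]
finger_gap: -0.0004
```

Call:
apply_moves --deltas "0.004 0.05 0 0 0 0;0 0 0 0 0 0"

```text
t: 22.35
position: [0.5887, 0.1211, 0.2203]
orientation: [0.001, 0.738, 0.675, -0.002]
ft_force: [-1.0, -8.4, 1.1]
finger_gap: 0.0005
```

The tray is at its end stop: position holds at y = 0.121 while the force rises to 8 N. I'll back off, lift and look at the door.

Call:
apply_moves --deltas "-0.02 -0.3 0 0 0 0;-0.05 -0.7 0 0 0 0;-0.05 -0.7 0.5 0 0 0;-0.05 -0.7 1 0 0 0;0 -0.7 1 0 0 0;0 -0.7 1 0 0 0;0 -0.7 0 0 0 0;0 -0.7 0 0 0 0;0 0 0 0 0 0"

```text
t: 23.48
position: [0.583, -0.0342, 0.3245]
orientation: [-0.0, 0.738, 0.674, -0.001]
ft_force: [-0.5, 0.7, -0.5]
finger_gap: 0.0003
```

```bash
python3 - <<'E'
from h import *
s=telemetry.sense();print(s['position'],s['orientation'],s['q'])
import pickle
D={}
for n in ('wrist','side','scene'):
    p=optics.capture(n);save(p,n+'7');D[n]=p
    for q in ('latch_case','door','door_hinge','bolt'): print(n,q,[(r['point'],round(r['confidence'],2)) for r in spotter.look_for(p,q)])
pickle.dump(D,open('D7.pkl','wb'))
b=cv2.resize(D['side']['color'][90:290,190:390],(600,600),interpolation=cv2.INTER_CUBIC);cv2.imwrite('pics/side7c.png',b[...,::-1])
c=cv2.resize(D['scene']['color'][90:310,240:540],None,fx=2.6,fy=2.6,interpolation=cv2.INTER_CUBIC);cv2.imwrite('pics/scene7c.png',c[...,::-1])
E
```

```text
[ 0.58301305 -0.03419628  0.32451664] [-3.57578627e-04  7.38433509e-01  6.74325376e-01 -1.05455003e-03] [-0.28362802  0.48169744  0.4908152   1.51596579 -0.23473425  1.20492101
  0.15376911]
wrist latch_case [([92.1, 134.5], 0.92)]
wrist door [([93.3, 135.4], 0.7)]
wrist door_hinge [([93.7, 135.6], 0.84)]
wrist bolt []
side latch_case [([248.1, 206.9], 0.83), ([355.7, 428.0], 0.74)]
side door [([248.7, 206.7], 0.95)]
side door_hinge [([249.9, 207.5], 0.85)]
side bolt [([228.9, 236.9], 0.46)]
scene latch_case [([304.6, 204.8], 0.87)]
scene door [([307.4, 203.8], 0.95)]
scene door_hinge [([305.7, 202.2], 0.71)]
scene bolt [([255.4, 189.5], 0.67)]
```

View pics/wrist7.png

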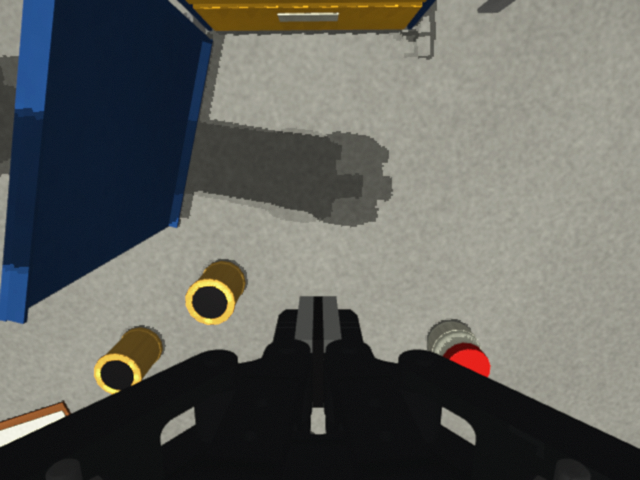

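View pics/side7c.png

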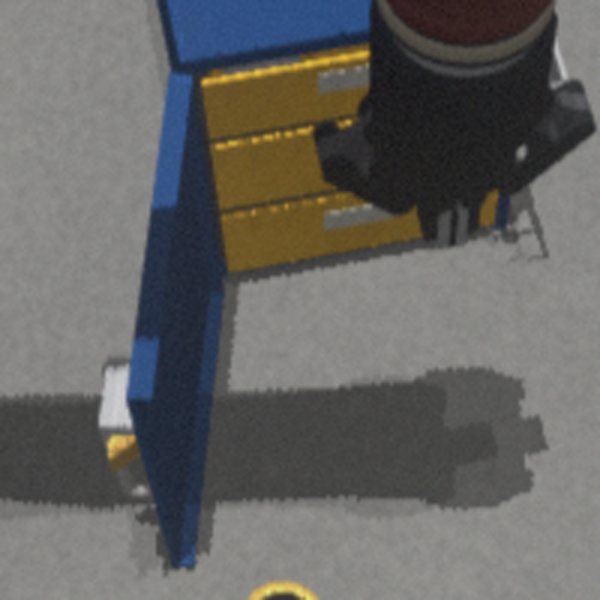

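View pics/scene7c.png

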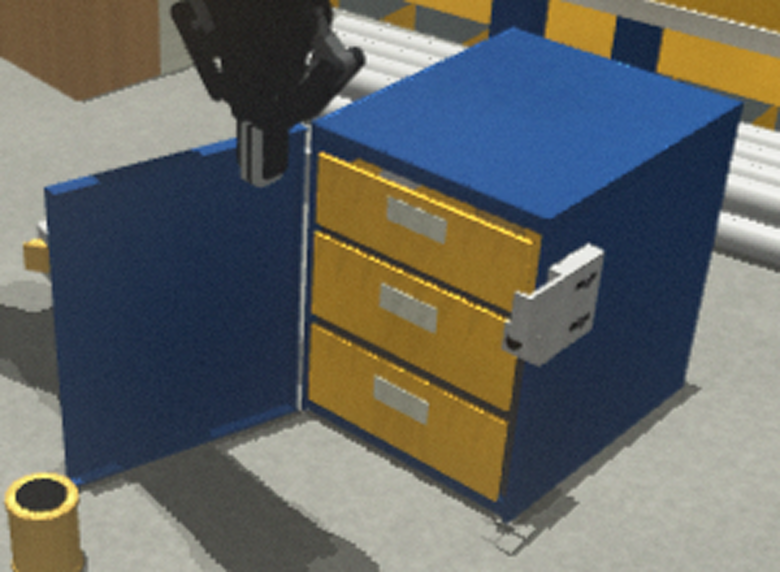

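```bash
python3 - <<'E'
from h import *
import pickle
D=pickle.load(open('D7.pkl','rb'));ps,pd,pw=D['scene'],D['side'],D['wrist']
v=np.array([.5993,.2555,1.4845,0])
print('hinge', [loc(v,atz(ps,uv,z)).round(4) for uv,z in (((357.7,139.2),.247),((355.8,246.5),.006))])
for n,l in (('free top inner s',[(ps,(240+47/2.6,90+187/2.6))]),('inner side',[(pd,(190+156/3,90+402/3))]),('outer side',[(pd,(190+130/3,90+402/3))]),('inner wrist',[(pw,(27,322))]),('outer wrist',[(pw,(2,319))])):
    X=atz(l[0][0],l[0][1],.25);print(n,X.round(4),loc(v,X).round(4))
print('bottom', [loc(v,atz(p,uv,.006)).round(4) for p,uv in ((ps,(240+67/2.6,90+483/2.6)),(pd,(190+185/3,90+567/3)),(pw,(176,226)))])
# hinge end of door top, from scene and side
print('hinge-end',[loc(v,atz(pd,(190+x/3,90+y/3),.25)).round(4) for x,y in ((168,75),(192,75))])
# keeper in scene
m=loc
for nm,uv in (('bolt scene',(255.4,189.5)),):
    print(tri([(ps,uv),(pd,(229.5,237))]), )
    X,_=tri([(ps,uv),(pd,(229.5,237))]);print(loc(v,X))
E
```

```text
hinge [array([-0.1282,  0.098 ,  0.247 ]), array([-0.1269,  0.0945,  0.006 ])]
free top inner s [ 0.4166 -0.0448  0.25  ] [-0.3149  0.1562  0.25  ]
inner side [ 0.4266 -0.0502  0.25  ] [-0.3194  0.1457  0.25  ]
outer side [ 0.4142 -0.0464  0.25  ] [-0.3168  0.1583  0.25  ]
inner wrist [ 0.4294 -0.0474  0.25  ] [-0.3164  0.1431  0.25  ]
outer wrist [ 0.417  -0.0445  0.25  ] [-0.3146  0.1558  0.25  ]
bottom [array([-0.3193,  0.1537,  0.006 ]), array([-0.3163,  0.1529,  0.006 ]), array([-0.3166,  0.147 ,  0.006 ])]
hinge-end [array([-0.1281,  0.1082,  0.25  ]), array([-0.1308,  0.0955,  0.25  ])]
(array([ 0.40193485, -0.03966154,  0.18944927]), [np.float64(0.002475854683515531), np.float64(0.0024758546835155285)])
[-0.31107394  0.17119096  0.18944927]
```

```bash
python3 - <<'E'
from h import *
import pickle
D=pickle.load(open('D7.pkl','rb'));ps,pd,pw=D['scene'],D['side'],D['wrist']
v=np.array([.5993,.2555,1.4845,0])
h=np.array([-.128,.1]);th=1.82
d=np.array([-np.sin(th),-np.cos(th)]);n=np.array([-np.cos(th),np.sin(th)])
P=lambda a,o,z:T(v,(*(h+a*d+o*n),z))
for z in (.15,.17,.19):
    print(z,'bolt',proj(ps,P(.205,.016,z)).round(1),proj(pd,P(.205,.016,z)).round(1))
    for a in (.155,.196):
        for o in (.007,.026): print('  casetop',a,o,proj(pd,P(a,o,z)).round(1),((proj(pd,P(a,o,z))-[190,90])*3).round())
for nm,q in (('latch face',(.1755,.026)),('free edge',(.196,.007)),('mid .1',(.1,.007)),('tcp .09',(.09,.019)),('tcp .12',(.12,.019))): print(nm,P(*q,.2).round(4),np.hypot(*P(*q,.2)[:2]).round(3))
c=cv2.resize(pd['color'][190:285,210:280],None,fx=6,fy=6,interpolation=cv2.INTER_CUBIC);cv2.imwrite('pics/lc.png',c[...,::-1])
c=cv2.resize(ps['color'][165:300,410:490],None,fx=4.4,fy=4.4,interpolation=cv2.INTER_CUBIC);cv2.imwrite('pics/kp.png',c[...,::-1])
E
```

```text
0.15 bolt [255.  211.2] [236.4 254.1]
  casetop 0.155 0.007 [244.6 226.4] [164. 409.]
  casetop 0.155 0.026 [233.2 226. ] [129. 408.]
  casetop 0.196 0.007 [242.4 249.2] [157. 477.]
  casetop 0.196 0.026 [230.8 248.7] [122. 476.]
0.17 bolt [254.2 201.7] [235.  249.3]
  casetop 0.155 0.007 [243.3 221.3] [160. 394.]
  casetop 0.155 0.026 [231.7 220.9] [125. 393.]
  casetop 0.196 0.007 [241.1 244.4] [153. 463.]
  casetop 0.196 0.026 [229.3 243.9] [118. 462.]
0.19 bolt [253.4 192. ] [233.5 244.4]
  casetop 0.155 0.007 [242. 216.] [156. 378.]
  casetop 0.155 0.026 [230.2 215.6] [121. 377.]
  casetop 0.196 0.007 [239.7 239.4] [149. 448.]
  casetop 0.196 0.026 [227.7 238.9] [113. 447.]
latch face [ 0.4063 -0.0206  0.2   ] 0.407
free edge [ 0.4175 -0.0462  0.2   ] 0.42
mid .1 [0.4491 0.0445 0.2   ] 0.451
tcp .09 [0.4411 0.0579 0.2   ] 0.445
tcp .12 [0.4312 0.0295 0.2   ] 0.432
```

View pics/lc.png

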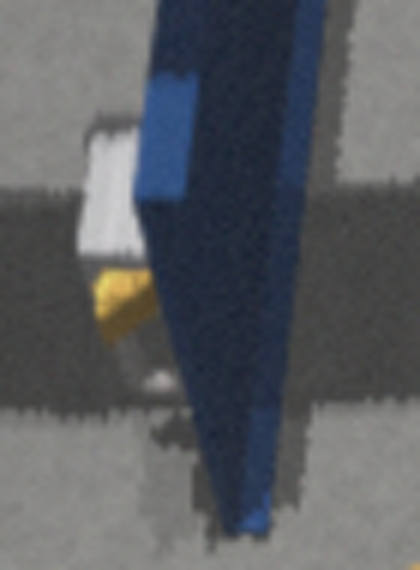

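View pics/kp.png

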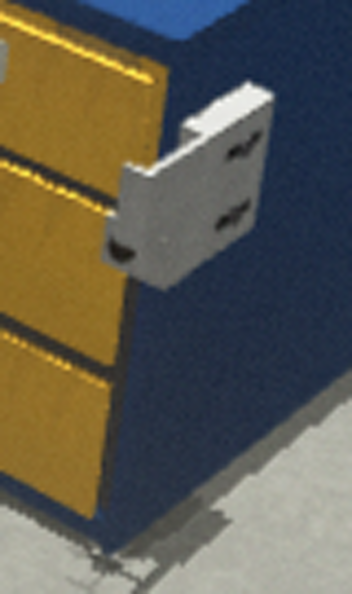

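```bash
cat >> h.py <<'E'
V=np.array([.5993,.2555,1.4845,0]);H=np.array([-.128,.1])
def P(th,a,o,z=.235):
    d=np.array([-np.sin(th),-np.cos(th)]);n=np.array([-np.cos(th),np.sin(th)])
    return T(V,(*(H+a*d+o*n),z))
E
python3 - <<'E'
from h import *
for th,a,o in ((1.82,.08,.045),(1.82,.08,.018),(1.6,.085,.018),(1.4,.09,.018),(1.2,.1,.018),(1.0,.11,.018),(.8,.12,.018),(.6,.12,.018),(.4,.12,.018),(.3,.12,.018)):
    X=P(th,a,o);print(th,a,o,X.round(4),np.hypot(*X[:2]).round(3))
E
```

```text
1.82 0.08 0.045 [0.4198 0.0759 0.235 ] 0.427
1.82 0.08 0.018 [0.4453 0.067  0.235 ] 0.45
1.6 0.085 0.018 [0.461  0.0542 0.235 ] 0.464
1.4 0.09 0.018 [0.4783 0.0454 0.235 ] 0.48
1.2 0.1 0.018 [0.4994 0.0356 0.235 ] 0.501
1.0 0.11 0.018 [0.5239 0.0309 0.235 ] 0.525
0.8 0.12 0.018 [0.5506 0.0322 0.235 ] 0.552
0.6 0.12 0.018 [0.5701 0.0466 0.235 ] 0.572
0.4 0.12 0.018 [0.5863 0.0646 0.235 ] 0.59
0.3 0.12 0.018 [0.593  0.0747 0.235 ] 0.598
```

Call:
apply_moves --deltas "-0.906 0.611 0 0 0 0;-0.906 0.611 0 0 0 0;-0.906 0.611 0 0 0 0;-0.906 0.611 0 0 0 0;-0.906 0.611 0 0 0 0;-0.906 0.611 0 0 0 0;0 0 -0.3 0 0 0;0 0 -0.3 0 0 0;0 0 0 0 0 0"

```text
t: 25.35
position: [0.421, 0.0778, 0.3065]
orientation: [-0.0, 0.737, 0.675, -0.001]
ft_force: [1.2, 0.1, 0.1]
finger_gap: -0.0002
```

```bash
python3 - <<'E'
from h import *
s=telemetry.sense();print(s['position'],s['orientation'],s['q'])
p=optics.capture('side')
b=cv2.resize(p['color'][60:290,130:390],None,fx=2.6,fy=2.6,interpolation=cv2.INTER_CUBIC);cv2.imwrite('pics/s8c.png',b[...,::-1])
E
```

```text
[0.42101934 0.07778566 0.30646238] [-6.72144506e-05  7.37478178e-01  6.75370266e-01 -9.67019920e-04] [-0.62219724  0.22501825  0.48355108  1.93995169 -0.1219118   1.0067566
 -0.17136143]
```

View pics/s8c.png

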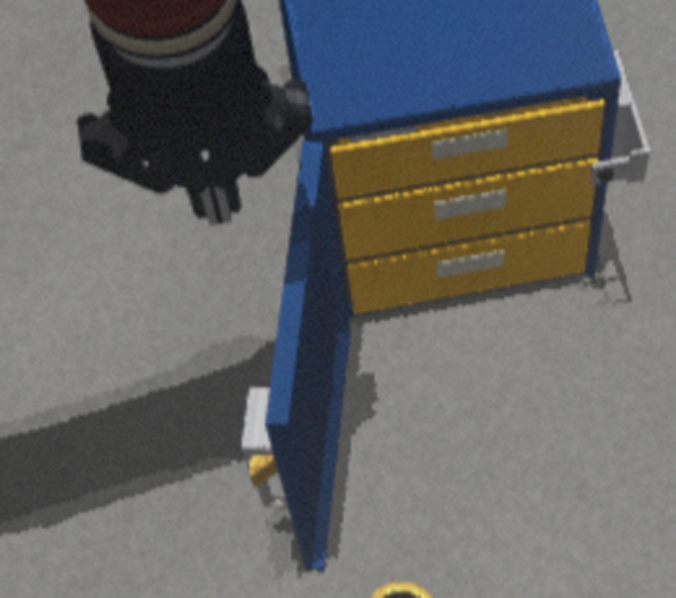

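Call:
apply_moves --deltas "0 0 -0.74 0 0 0;0 0 -0.74 0 0 0;0 0 -0.72 0 0 0;0 0 0 0 0 0;0.35 -0.13 0 0 0 0;0.35 -0.13 0 0 0 0;0.2 -0.1 0 0 0 0;0 0 0 0 0 0"

```text
t: 26.4
position: [0.449, 0.0672, 0.2416]
orientation: [0.001, 0.737, 0.676, 0.001]
ft_force: [0.3, -0.5, 0.2]
finger_gap: -0.0002
```

Call:
apply_moves --deltas "0.4 -0.4 0 0 0 0;0.29 -0.15 0 0 0 0;0.29 -0.15 0 0 0 0;0.35 -0.16 0 0 0 0;0.35 -0.16 0 0 0 0;0.41 -0.08 0 0 0 0;0.41 -0.08 0 0 0 0;0 0 0 0 0 0"

```text
t: 27.4
position: [0.5251, 0.0318, 0.2416]
orientation: [0.002, 0.737, 0.676, 0.001]
ft_force: [0.2, 0.1, 0.3]
finger_gap: 0.0003
```

```bash
python3 - <<'E'
from h import *
s=telemetry.sense();print(s['position'],s['ft_force'])
p=optics.capture('side')
b=cv2.resize(p['color'][60:290,130:390],None,fx=2.6,fy=2.6,interpolation=cv2.INTER_CUBIC);cv2.imwrite('pics/s9c.png',b[...,::-1])
E
```

```text
[0.52509557 0.03175513 0.24163827] [0.23346705 0.10378503 0.27021881]
```

View pics/s9c.png

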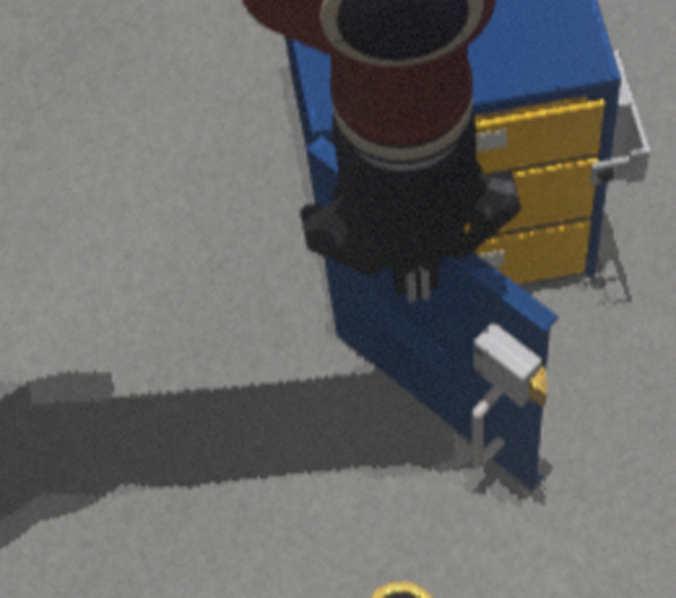

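Call:
apply_moves --deltas "0.42 0.01 0 0 0 0;0.42 0.01 0 0 0 0;0.325 0.24 0 0 0 0;0.325 0.24 0 0 0 0;0.27 0.3 0 0 0 0;0.27 0.3 0 0 0 0;0.22 0.34 0 0 0 0;0 0 0 0 0 0"

```text
t: 28.45
position: [0.5916, 0.0776, 0.2413]
orientation: [0.0, 0.736, 0.677, 0.001]
ft_force: [-0.5, -0.3, -0.3]
finger_gap: 0.0006
```

```bash
python3 - <<'E'
from h import *
s=telemetry.sense();print(s['position'],s['ft_force'])
p=optics.capture('side')
b=cv2.resize(p['color'][60:290,130:390],None,fx=2.6,fy=2.6,interpolation=cv2.INTER_CUBIC);cv2.imwrite('pics/s10c.png',b[...,::-1])
p=optics.capture('scene')
b=cv2.resize(p['color'][90:310,240:540],None,fx=2.6,fy=2.6,interpolation=cv2.INTER_CUBIC);cv2.imwrite('pics/s10d.png',b[...,::-1])
E
```

```text
[0.59159076 0.07762891 0.24134364] [-0.46578351 -0.34407656 -0.27921114]
```

View pics/s10c.png

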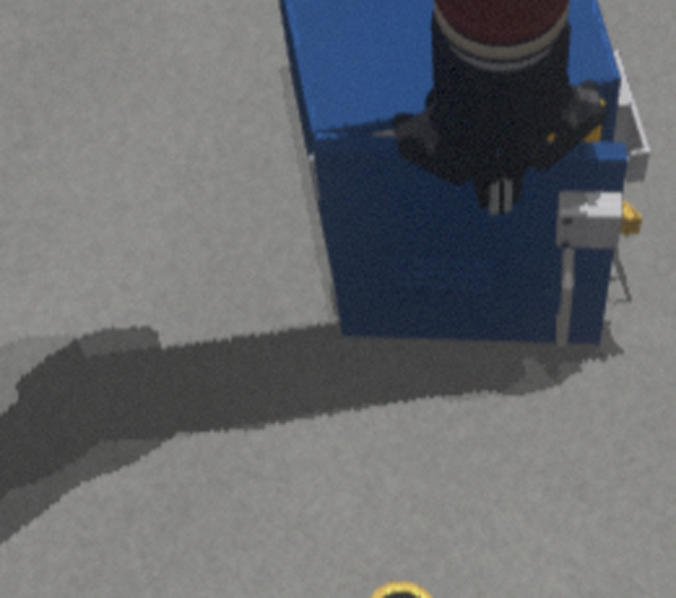

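View pics/s10d.png

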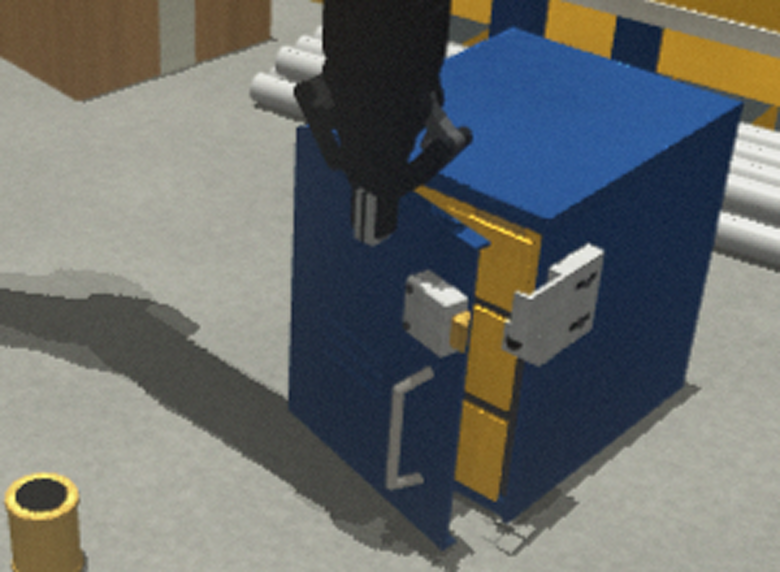

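```bash
python3 - <<'E'
from h import *
from scipy.optimize import least_squares
ps=optics.capture('scene');pd=optics.capture('side')
X,e=tri([(ps,(403.8,210.4)),(pd,(356.2,149.2))]);print(X,e,loc(V,X))
# fit th,z from case front face centre
f=lambda q:np.r_[proj(ps,P(q[0],.1755,.026,q[1]))-(403.8,210.4),proj(pd,P(q[0],.1755,.026,q[1]))-(356.2,149.2)]
r=least_squares(f,[.3,.19]);print(r.x,f(r.x).round(1))
th,z=r.x
for th in (r.x[0],.2,.1,.055,0,-.03):
    print(round(th,3),'face',P(th,.1755,.026,z).round(4),'tcp',P(th,.1755,.037,z).round(4))
E
```

```text
[0.64616558 0.05690475 0.19515733] [np.float64(0.001578326603037695), np.float64(0.0015783266030378244)] [-0.19381692 -0.06380796  0.19515733]
[0.23766053 0.19587109] [-0.8  0.5  0.8 -0.8]
0.238 face [0.6467 0.0561 0.1959] tcp [0.6432 0.0457 0.1959]
0.2 face [0.6497 0.0621 0.1959] tcp [0.6465 0.0515 0.1959]
0.1 face [0.6563 0.0785 0.1959] tcp [0.6543 0.0677 0.1959]
0.055 face [0.6587 0.0861 0.1959] tcp [0.6572 0.0752 0.1959]
0 face [0.6612 0.0956 0.1959] tcp [0.6603 0.0846 0.1959]
-0.03 face [0.6624 0.1008 0.1959] tcp [0.6618 0.0898 0.1959]
```

Call:
apply_moves --deltas "0 -0.5 0 0 0 0;0 -0.8 0 0 0 0;0.5 -0.5 0 0 0 0;0 0 0 0 0 0"

```text
t: 29.15
position: [0.6057, 0.0182, 0.2416]
orientation: [0.001, 0.738, 0.674, -0.0]
ft_force: [0.2, 0.8, 0.8]
finger_gap: -0.0001
```

Call:
apply_moves --deltas "0.65 0 0 0 0 0;0.65 0 -0.4 0 0 0;0 0 -0.8 0 0 0;0 0 0 0 0 0;0 0.4 0 0 0 0;0.05 0.3 0 0 0 0;0.06 0.2 0 0 0 0;0.06 0.2 0 0 0 0;0 0 0 0 0 0"

```text
t: 30.28
position: [0.6495, 0.0559, 0.2053]
orientation: [-0.0, 0.736, 0.677, 0.0]
ft_force: [0.2, -0.9, -0.1]
finger_gap: -0.0002
```

```bash
python3 - <<'E'
from h import *
s=telemetry.sense();print(s['position'],s['ft_force'])
p=optics.capture('side')
b=cv2.resize(p['color'][60:290,130:390],None,fx=2.6,fy=2.6,interpolation=cv2.INTER_CUBIC);cv2.imwrite('pics/s11c.png',b[...,::-1])
p=optics.capture('scene')
b=cv2.resize(p['color'][90:310,240:540],None,fx=2.6,fy=2.6,interpolation=cv2.INTER_CUBIC);cv2.imwrite('pics/s11d.png',b[...,::-1])
E
```

```text
[0.64946124 0.05588374 0.20525308] [ 0.21758782 -0.91504411 -0.05019189]
```

View pics/s11d.png

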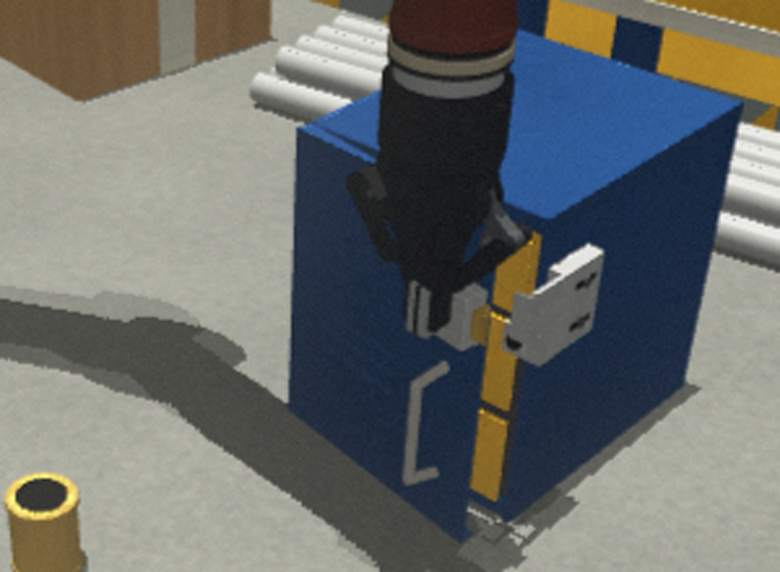

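View pics/s11c.png

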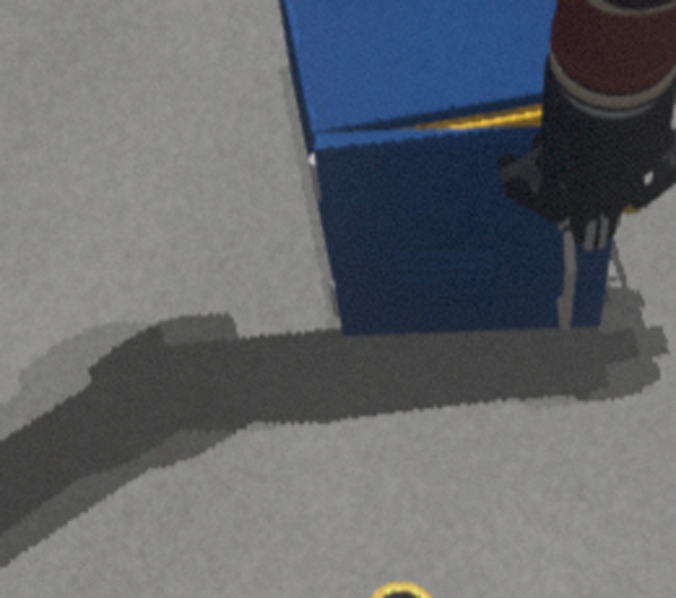

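The finger is on the latch case (scene crop 440,315), door about 0.17 rad open and swinging in. Continuing slowly.

Call:
apply_moves --deltas "0.04 0.1 0 0 0 0;0.04 0.1 0 0 0 0;0.04 0.1 0 0 0 0;0 0 0 0 0 0"

```text
t: 30.88
position: [0.6532, 0.0643, 0.2052]
orientation: [-0.0, 0.737, 0.676, 0.0]
ft_force: [-0.1, -0.6, -1.6]
finger_gap: -0.0001
```

Call:
apply_moves --deltas "0.01 0.06 0 0 0 0;0.01 0.06 0 0 0 0;0 0 0 0 0 0"

```text
t: 31.25
position: [0.6538, 0.0674, 0.2054]
orientation: [0.0, 0.737, 0.676, 0.0]
ft_force: [0.8, -0.6, -0.4]
finger_gap: -0.0002
```

Call:
apply_moves --deltas "0.01 0.05 0 0 0 0;0.01 0.05 0 0 0 0;0 0 0 0 0 0"

```text
t: 31.62
position: [0.6543, 0.0705, 0.2054]
orientation: [-0.0, 0.737, 0.676, 0.0]
ft_force: [-0.5, 0.1, 0.5]
finger_gap: 0.0002
```

Call:
apply_moves --deltas "0.01 0.05 0 0 0 0;0.01 0.05 0 0 0 0;0 0 0 0 0 0"

```text
t: 32.0
position: [0.6548, 0.0734, 0.2053]
orientation: [-0.0, 0.737, 0.676, 0.0]
ft_force: [0.6, -0.9, 0.2]
finger_gap: 0.0003
```

Call:
apply_moves --deltas "0.005 0.04 0 0 0 0;0.005 0.04 0 0 0 0;0 0 0 0 0 0"

```text
t: 32.38
position: [0.6549, 0.0738, 0.2053]
orientation: [0.001, 0.737, 0.676, -0.001]
ft_force: [-0.1, -5.4, 1.3]
finger_gap: 0.0001
```

Call:
apply_moves --deltas "0.004 0.04 0 0 0 0;0.004 0.04 0 0 0 0;0 0 0 0 0 0"

```text
t: 32.75
position: [0.6552, 0.0748, 0.2054]
orientation: [0.001, 0.738, 0.675, -0.002]
ft_force: [-0.5, -5.7, 1.1]
finger_gap: -0.0
```

Call:
apply_moves --deltas "0.004 0.04 0 0 0 0;0 0 0 0 0 0"

```text
t: 33.0
position: [0.6554, 0.0754, 0.2054]
orientation: [0.002, 0.738, 0.675, -0.002]
ft_force: [-0.0, -7.5, 0.9]
finger_gap: -0.0002
```

The bevel met the lip at y ≈ 0.074. Pressing in 1 mm steps.

Call:
apply_moves --deltas "0.004 0.04 0 0 0 0;0 0 0 0 0 0"

```text
t: 33.25
position: [0.6555, 0.076, 0.2054]
orientation: [0.002, 0.738, 0.675, -0.002]
ft_force: [-1.5, -7.6, 1.3]
finger_gap: 0.0001
```

Call:
apply_moves --deltas "0.004 0.04 0 0 0 0;0 0 0 0 0 0"

```text
t: 33.5
position: [0.6557, 0.0767, 0.2054]
orientation: [0.002, 0.738, 0.675, -0.002]
ft_force: [-0.3, -8.3, -0.2]
finger_gap: -0.0002
```

Call:
apply_moves --deltas "0.004 0.03 0 0 0 0;0 0 0 0 0 0"

```text
t: 33.75
position: [0.6558, 0.0772, 0.2054]
orientation: [0.003, 0.738, 0.675, -0.002]
ft_force: [0.2, -9.8, -0.2]
finger_gap: -0.0005
```

Call:
apply_moves --deltas "0.004 0.03 0 0 0 0;0 0 0 0 0 0"

```text
t: 34.0
position: [0.6559, 0.0776, 0.2054]
orientation: [0.003, 0.738, 0.674, -0.003]
ft_force: [-0.4, -9.5, 0.2]
finger_gap: -0.0002
```

Call:
apply_moves --deltas "0.004 0.03 0 0 0 0;0 0 0 0 0 0"

```text
t: 34.25
position: [0.6561, 0.0781, 0.2054]
orientation: [0.003, 0.738, 0.674, -0.003]
ft_force: [-0.7, -10.5, -0.3]
finger_gap: 0.0
```

Call:
apply_moves --deltas "0.004 0.03 0 0 0 0;0 0 0 0 0 0"

```text
t: 34.5
position: [0.6562, 0.0785, 0.2054]
orientation: [0.003, 0.739, 0.674, -0.003]
ft_force: [-0.1, -10.6, 0.9]
finger_gap: 0.0
```

Call:
apply_moves --deltas "0.003 0.025 0 0 0 0;0 0 0 0 0 0"

```text
t: 34.75
position: [0.6563, 0.0789, 0.2054]
orientation: [0.003, 0.739, 0.674, -0.003]
ft_force: [-0.6, -10.8, 0.9]
finger_gap: -0.0
```

Call:
apply_moves --deltas "0.003 0.025 0 0 0 0;0 0 0 0 0 0"

```text
t: 35.0
position: [0.6564, 0.0792, 0.2054]
orientation: [0.004, 0.739, 0.674, -0.003]
ft_force: [-0.8, -10.9, 1.3]
finger_gap: -0.0
```

Call:
apply_moves --deltas "0.003 0.025 0 0 0 0;0 0 0 0 0 0"

```text
t: 35.25
position: [0.6567, 0.0805, 0.2054]
orientation: [0.004, 0.739, 0.674, -0.003]
ft_force: [0.9, -9.8, -0.1]
finger_gap: -0.0001
```

Call:
apply_moves --deltas "0.003 0.025 0 0 0 0;0 0 0 0 0 0"

```text
t: 35.5
position: [0.6571, 0.0822, 0.2054]
orientation: [0.003, 0.738, 0.674, -0.002]
ft_force: [0.7, -9.2, -0.3]
finger_gap: 0.0001
```

Call:
apply_moves --deltas "0.003 0.025 0 0 0 0;0 0 0 0 0 0"

```text
t: 35.75
position: [0.6571, 0.0822, 0.2054]
orientation: [0.004, 0.739, 0.674, -0.003]
ft_force: [0.3, -11.4, -0.4]
finger_gap: 0.0004
```

Call:
apply_moves --deltas "0.003 0.025 0 0 0 0;0 0 0 0 0 0"

```text
t: 36.0
position: [0.6571, 0.0822, 0.2054]
orientation: [0.004, 0.739, 0.674, -0.003]
ft_force: [0.4, -11.4, -1.0]
finger_gap: -0.0001
```

```bash
python3 - <<'E'
from h import *
s=telemetry.sense();print(s['position'],s['ft_force'])
p=optics.capture('scene')
b=cv2.resize(p['color'][160:260,390:490],None,fx=6,fy=6,interpolation=cv2.INTER_CUBIC);cv2.imwrite('pics/s12.png',b[...,::-1])
p=optics.capture('side')
b=cv2.resize(p['color'][80:180,320:420],None,fx=6,fy=6,interpolation=cv2.INTER_CUBIC);cv2.imwrite('pics/s12d.png',b[...,::-1])
E
```

```text
[0.65714139 0.08221689 0.20543377] [  0.39309075 -11.41862768  -0.99123406]
```

View pics/s12.png

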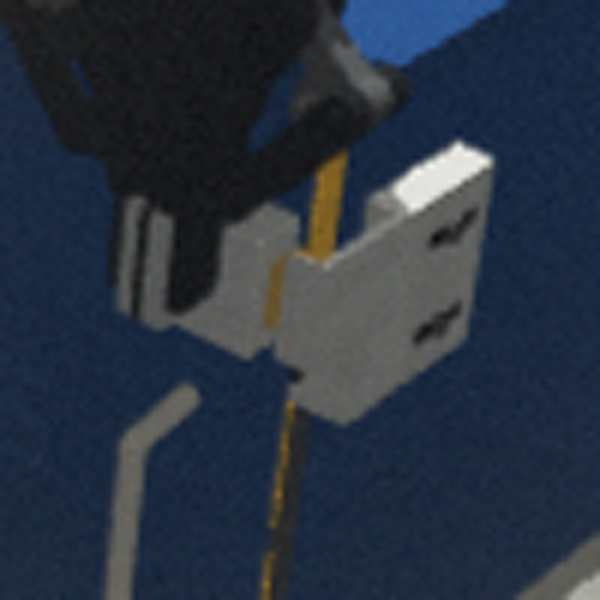

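View pics/s12d.png

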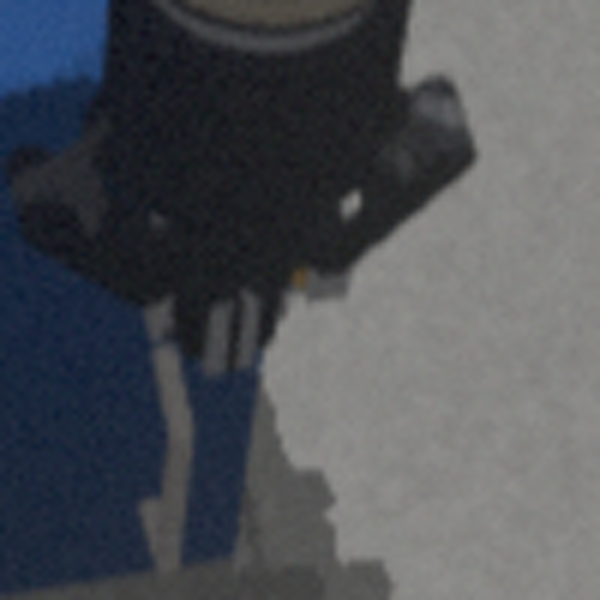

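Call:
apply_moves --deltas "0.002 0.025 0 0 0 0;0 0 0 0 0 0"

```text
t: 36.35
position: [0.6572, 0.0822, 0.2055]
orientation: [0.004, 0.739, 0.674, -0.003]
ft_force: [-0.1, -11.8, 0.6]
finger_gap: 0.0002
```

Call:
apply_moves --deltas "0.002 0.02 0 0 0 0;0 0 0 0 0 0"

```text
t: 36.6
position: [0.6571, 0.0823, 0.2055]
orientation: [0.005, 0.739, 0.674, -0.004]
ft_force: [2.3, -13.2, -0.3]
finger_gap: -0.0
```

```bash
python3 - <<'E'
from h import *
s=telemetry.sense();print(s['ft_force'],s['wrist_torque'],s['position'],s['orientation'],loc(V,s['position']))
ps=optics.capture('scene')
s=telemetry.sense();print(s['ft_force'],s['wrist_torque'])
for z in (.19,.2,.21,.22): print(z,[loc(V,atz(ps,(438.3,202),z)).round(3)])
X=atz(ps,(438.3,202),.215)
print([proj(ps,T(V,(-.155,-.11,z))).round(1) for z in (.175,.195,.215,.225)])
E
```

```text
[  2.28662466 -13.20063029  -0.29519832] [-2.56763352 -0.12562055 -0.08174672] [0.65714413 0.08230553 0.20547298] [ 0.00454708  0.73901909  0.67365833 -0.00381694] [-0.16756443 -0.07255638  0.20547298]
[  0.38138285 -12.67791888   0.61249814] [-2.58180373 -0.10100999 -0.05924188]
0.19 [array([-0.123, -0.084,  0.19 ])]
0.2 [array([-0.137, -0.093,  0.2  ])]
0.21 [array([-0.151, -0.102,  0.21 ])]
0.22 [array([-0.165, -0.11 ,  0.22 ])]
[array([438.8, 222.7]), array([440.1, 212.6]), array([441.5, 202.2]), array([442.2, 196.9])]
```

Call:
apply_moves --deltas "0.001 0.02 0 0 0 0;0 0 0 0 0 0"

```text
t: 36.9
position: [0.6572, 0.0823, 0.2055]
orientation: [0.005, 0.739, 0.673, -0.004]
ft_force: [0.5, -13.2, 0.0]
finger_gap: -0.0
```

Call:
apply_moves --deltas "0.001 0.015 0 0 0 0;0 0 0 0 0 0"

```text
t: 37.15
position: [0.6571, 0.0824, 0.2055]
orientation: [0.005, 0.739, 0.673, -0.004]
ft_force: [0.4, -14.4, -0.7]
finger_gap: -0.0002
```

14.4 N with almost no travel. The jump at t = 35.3 may already have been the snap. I'll ease off and see whether the door follows.

Call:
apply_moves --deltas "0 -0.1 0 0 0 0;0 -0.1 0 0 0 0;0 0 0 0 0 0"

```text
t: 37.52
position: [0.6572, 0.0821, 0.2054]
orientation: [0.002, 0.738, 0.675, -0.002]
ft_force: [1.4, -6.6, -0.3]
finger_gap: -0.0002
```

Call:
apply_moves --deltas "0 -0.1 0 0 0 0;0 0 0 0 0 0"

```text
t: 37.78
position: [0.6572, 0.082, 0.2053]
orientation: [0.001, 0.737, 0.676, -0.0]
ft_force: [1.1, -5.7, -0.3]
finger_gap: 0.0002
```

Call:
apply_moves --deltas "0 -0.5 0 0 0 0;0 -1 0 0 0 0;-0.5 -1 0 0 0 0;0 0 0 0 0 0"

```text
t: 38.28
position: [0.6408, 0.0054, 0.2056]
orientation: [-0.0, 0.739, 0.674, -0.0]
ft_force: [0.1, 0.4, 0.8]
finger_gap: -0.0002
```

```bash
python3 - <<'E'
from h import *
s=telemetry.sense();print(s['position'],s['ft_force'])
p=optics.capture('scene')
for q in ('bolt','latch_case','door'): print(q,[(r['point'],round(r['confidence'],2)) for r in spotter.look_for(p,q)])
b=cv2.resize(p['color'][160:260,390:490],None,fx=6,fy=6,interpolation=cv2.INTER_CUBIC);cv2.imwrite('pics/s13.png',b[...,::-1])
p=optics.capture('side')
b=cv2.resize(p['color'][60:180,230:400],None,fx=4.5,fy=4.5,interpolation=cv2.INTER_CUBIC);cv2.imwrite('pics/s13d.png',b[...,::-1])
E
```

```text
[0.640834   0.00536037 0.20564267] [0.09851959 0.36156009 0.78350327]
bolt []
latch_case [([408.1, 231.1], 0.91)]
door [([407.6, 230.6], 0.67)]
```

View pics/s13.png

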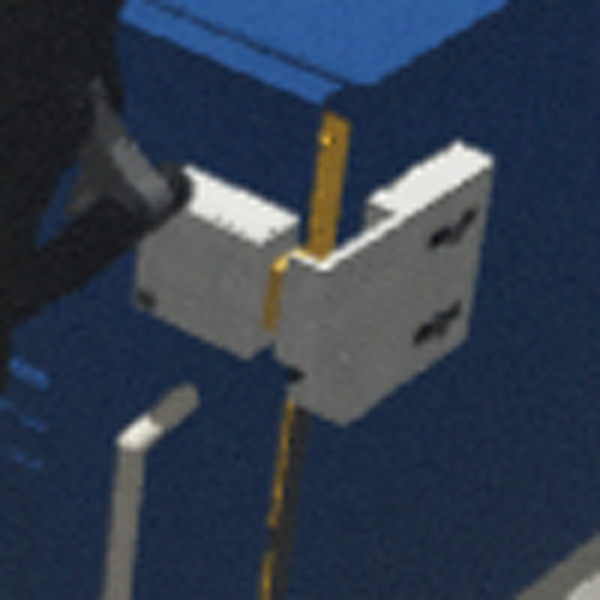

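View pics/s13d.png

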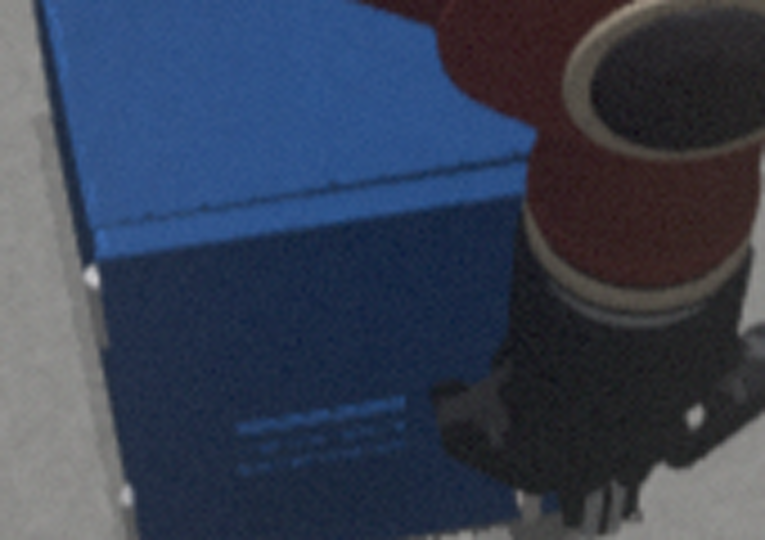

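The door didn't move as the push fell from 14 N to 0. The latch load path holds it, which fits the snap at t ≈ 35.4. I'll back away and check the bolt from above with the wrist camera.

Call:
apply_moves --deltas "0 -0.5 0.5 0 0 0;0.5 0 1 0 0 0;0.5 0.3 1 0 0 0;0.5 0.3 1 0 0 0;0 0.5 0 0 0 0;0 0 0 0 0 0;0 0 0 0 0 0"

```text
t: 39.4
position: [0.6859, 0.0255, 0.3092]
orientation: [-0.001, 0.737, 0.676, -0.001]
ft_force: [0.1, 1.3, -0.6]
finger_gap: -0.0001
```

```bash
python3 - <<'E'
from h import *
s=telemetry.sense();print(s['position'],s['ft_force'])
p=optics.capture('wrist');save(p,'w14')
for q in ('bolt','latch_case','door','tray_front'): print(q,[(r['point'],round(r['confidence'],2)) for r in spotter.look_for(p,q)])
c=proj(p,T(V,(-.145,-.105,.2)));print(c)
x,y=int(c[0]),int(c[1]);x0,y0=max(0,x-60),max(0,y-50)
b=cv2.resize(p['color'][y0:y0+100,x0:x0+120],None,fx=6,fy=6,interpolation=cv2.INTER_CUBIC);cv2.imwrite('pics/w14c.png',b[...,::-1])
E
```

```text
[0.68592872 0.02552646 0.30918872] [ 0.14971522  1.29340336 -0.5820921 ]
bolt [([305.1, 117.6], 0.69)]
latch_case [([172.6, 89.7], 0.81)]
door [([174.1, 95.2], 0.68)]
tray_front [([197.5, 57.6], 0.98)]
[316.7899462  116.01246098]
```

View pics/w14.png

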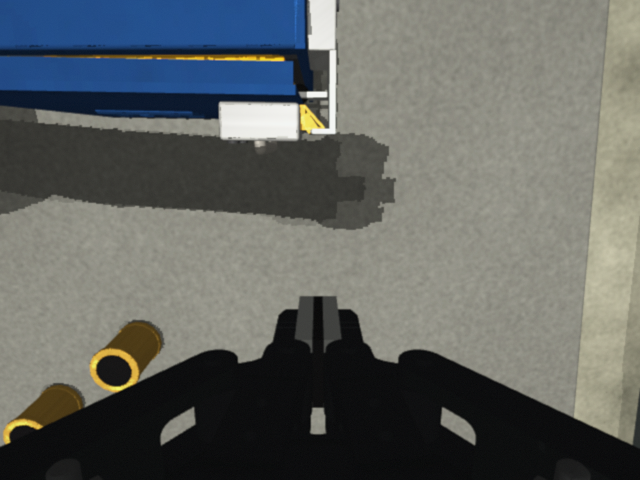

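View pics/w14c.png

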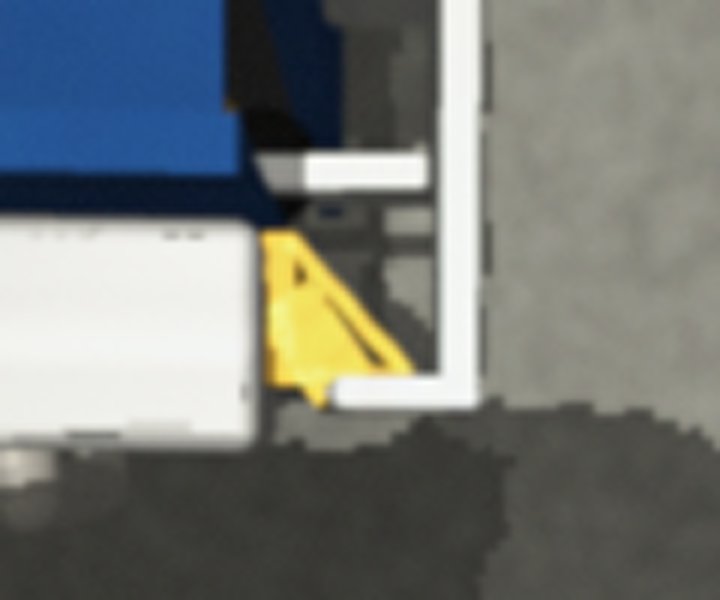

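The bolt is fully out with its flat face behind the keeper's lip (crop 340,340), so the door is latched. The arm touches nothing. One last overall look, then I hand in.

```bash
python3 - <<'E'
from h import *
p=optics.capture('scene');save(p,'end')
E
```

```text
(no output)
```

View pics/end.png

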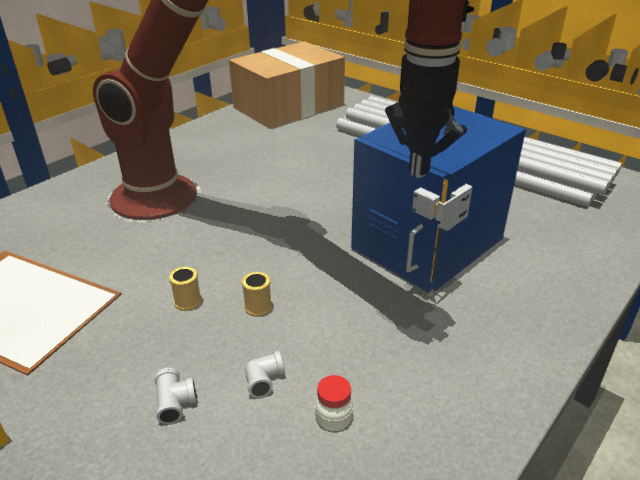

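The door is shut. The elbow (265,372), tee (173,394), jar (334,400) and both large couplings are where they were.

```bash
python3 - <<'E'
from h import *
print(workorder.hand_in())
E
```

```text
the job is handed in; nothing more can be done
None
```

The job is done and handed in at about 39.5 s of the 72 s allowed. The smallest brass coupling stands in the wide compartment, the tray is home and the door is latched.

- **Coupling:** I set it down on the tray floor at contact (about 7 N, floor at z ≈ 0.180) and opened the fingers. A picture taken after release showed it standing upright. It can't be seen now that the tray is in and the door shut.
- **Tray:** I slid it in at about 0.05 m/s against roughly 2 N. At the end stop its position held while the push rose to 8 N.
- **Door:** I pressed the latch case slowly, with a highest reading of 14.4 N. The door jumped about 3 mm at around 11 N and then barely moved.
- **Latch check:** I read that jump as the snap, because the door stayed put when I let go. The wrist camera then showed the bolt fully out behind the keeper's lip.
- **Other things:** In the last picture the elbow, the tee, the jar and the two larger couplings are where they started, and the arm is clear of everything.

**Disagreements:** The door's starting angle measured about 1.82 rad, against the stated 1.7 or so. While I was still pressing, the scene camera alone could not tell whether the latch had caught. The buffer and bolt could not be read directly; by force, the buffer was squeezed to roughly 3.6 mm at most, under the 4.2 mm crush limit.

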